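Return the autosampler bench to service

ROBOT

A 6-joint arm with a two-finger parallel gripper is mounted at the origin on the work surface. World frame = base frame: x ahead of the robot, y to its left, z up, the work surface at z = 0. Lengths are in mm, angles in rad, forces in N, time in s.
With the tool pointing down it reaches from about 425 to 925 mm from the base axis. Payload 12.5 kg.
Tool frame: the origin (TCP) lies on the centre line of the jaws, within the pads' length; the fingertips stand 8 mm ahead of it and the grasp point (between the pads) lies 11 mm behind it; z points along the fingers, y is the direction in which the jaws open and shut (so a half turn about z gives the same grasp; the last joint's range is limited). The gripper opens to 85 mm and grips with 20 to 120 N. Pads are 22 mm wide; open, the fingers measure 114 mm over their backs; the gripper's body (76 mm by 85 mm) begins 54 mm behind the grasp point. The pads swing forward as they close: fully open they stand 13 mm farther back than shut.
Start: joints at [-1.431, 0.491, 1.559, -0, 1.092, -0.106], TCP at [152.105, -606.224, 239.327] pointing down, gripper open.
Joint ranges: [-3.1, 3.1], [-0.84, 2.19], [0.05, 2.79], [-1.13, 4.28], [0.06, 2.93], [-2.69, 2.69]. Speed limits (rad/s): [2.22, 2.22, 2.79, 3.14, 3.14, 3.14].

INTERFACE

Orientations are given as a rotation vector (axis times angle).
In Python, from workcell import arm gives the robot as it stands.
- The arm moves only by the tool drive_tool, never from a script. Its argument "moves" is a list of rows, each an object with "delta_rot": the turn, a rotation vector about the tool's x, y, z in degrees, a list of three; "linear": the shift along the tool's x, y, z in cm, a list of three; "grip": the opening, from 0 (shut) to 1 (fully open). A call has 1 to 8 rows; each row shifts and turns the commanded pose from where the row before left it, along the tool's axes as they then stand; what a row does not reach is not made up. A row lasts 1/8 s, in which the tool goes at most 62.5 mm and 10.7 degrees, less where a joint would pass 70% of its speed; a pose out of reach is approached as far as the arm can. A call with a gripper value outside its range is refused whole. The fingers move at their own pace and stop on an object; "force" is the grip in N (left out, the last holds). Time passes only in rows, so rows that do not move let the fingers close. It gives the time, the measured TCP pose, the force and the opening at its end, in the units of the state.
- arm.sense(): the state, without advancing time (a new reading comes with each control period).
- arm.grab_frame(name): name is "side" or "top" or "wrist"; returns a dict with "pixels" (480x640x3 uint8, red, green, blue), "fx", "fy", "cx", "cy" (pixels), "R" (3x3) and "t" (3): a world point X has camera coordinates R X + t. Camera axes: x right, y down, z forward; pixel columns grow to the right and rows downward; lengths in mm; the calibration is good to about 2 mm. The wrist camera is an equidistant fisheye: a pixel r from the principal point sees the ray r / f radians off the axis. A picture is of the moment at which its call begins. There is no depth.
- arm.finish_job(): hands the job in, once; it reports no verdict.
The state is a dict: "time_s": time; "joint_pos": joint angles; "dq": joint speeds; "joint_efforts": joint torques, N m; "tool_pos": TCP position; "ee_rot": TCP orientation; "force": force on the tool from outside, world axes, zero at the start; "wrist_torque": the same for the moment, N m; "grip_width": finger opening in mm.
Only numpy, scipy, OpenCV 4.12 (cv2) and the standard library are available. Lean on these libraries where they do the work, as an engineer would, in place of code of your own. Each camera call takes 0.05 s, during which the arm holds its last target.

TASK

With the scraper block, first sweep every orange chip off the autosampler deck into its white trough (they are sharp: no fingers on them). Only then take the vial carrier by its blue bail and hang it across both prongs of the spring-balanced arm, keeping hold while the arm sinks and letting go only when it has come to rest under the weight, so that it never drops or springs back. Hang each setting gauge that is there by its eye on a peg of the stand whenever you like, leave the scraper standing on the middle of its black pad, and leave the other things where they are.

Things in the scene. Friction and masses are not known exactly. Their poses are not given: they have to be found in the camera images.
- deck: Fixed grey deck, 180 (x) by 170 (y) mm, top 30 mm above the table; origin at table height under its centre. Blue rims 8 mm thick, 10 mm high on its +x, +y, -y edges (inside faces x = 82, y = +-77 mm). The -x edge (x = -90) is open and drops into a white catch trough: x -145 to -90, y +-80 mm, floor 3 mm and walls 22 mm above the table, so its front wall is lower than the deck.
- scraper: Loose scraper block, 180 g, standing on its blade; origin under its centre. Blue blade 32 mm (x) by 84 mm (y) by 22 mm high; on it a white upright handle 20 mm thick (x), 44 mm wide (y), from 22 to 66 mm above the origin. Grip the handle across its thickness.
- pad: Fixed black rubber pad, 100 mm (x) by 130 mm (y), 3 mm thick, origin under its centre: the scraper's place.
- pegstand: Fixed stand, origin at table height: grey panel 200 mm wide (y), top 156 mm up, front face at x = 8 mm; three steel pegs 8 mm thick stick out of it towards -x, at y = -70, 0, 70 mm, free ends at x = -59 mm; peg axes 148 mm up at the panel, 153 mm at x = -30, 156 mm at the free end. Base plate 8 mm high, x -50 to 20 mm.
- carrier: Loose sample carrier, about 0.5 kg (varies): white open box 75 mm (x) by 125 mm (y) by 50 mm high holding capped amber vials fixed in it; origin under its centre. At y = +-58 mm two flat uprights carry the bail.
- bail (a point): Middle of the carrier's bail: a round blue bar 12 mm in diameter along the carrier's y, 124 mm long, its axis 130 mm above the carrier's underside. 109 mm are free between the uprights (inside faces at y = +-55 mm).
- liftarm: The spring-balanced lift arm: white, from a hinge on a fixed column 240 mm high to a steel fork at its free end; origin 260 mm from the hinge, below the fork, 215 mm above the table when empty. The empty arm stands against a stop, pointing 0.12 rad above level. Spring about 5.3 N m/rad at the hinge, damped: under the carrier's weight the fork sinks 45 to 75 mm, comes to rest there and stays; it swings on an arc about the hinge.
- seat (a point): Where the bail's middle rests on the lift arm: between the fork's two prongs, 252 mm above the table when empty. y runs along the level hinge axis, x to the hinge (260 mm away, 215 mm up). Prongs: 8 mm steel rod at y = +-38 mm (66 mm free between), each a V notch open upward, 50 mm lip to lip, lips 15 mm above this point; a crossbar joins them 70 mm behind. The bail lies across both notches.
- gauge0: Loose red setting gauge, 110 g, or None if absent: upright plate 8 mm thick (x), 50 mm wide (y), 110 mm high on a steel foot 44 mm (x) by 56 mm (y) by 8 mm; origin under the foot. It stands on its foot at the start; grip the plate near its top edge, across its thickness.
- eye0 (a point): Centre of the red gauge's square eye, a 24 by 24 mm window right through the plate along x, centre 62 mm above its underside (36 mm of plate above the window).
- gauge1: Loose yellow setting gauge, 110 g, or None if absent: upright plate 8 mm thick (x), 50 mm wide (y), 110 mm high on a steel foot 44 mm (x) by 56 mm (y) by 8 mm; origin under the foot. It stands on its foot at the start; grip the plate near its top edge, across its thickness.
- eye1 (a point): Centre of the yellow gauge's square eye, a 24 by 24 mm window right through the plate along x, centre 62 mm above its underside (36 mm of plate above the window).
- gauge2: Loose green setting gauge, 110 g, or None if absent: upright plate 8 mm thick (x), 50 mm wide (y), 110 mm high on a steel foot 44 mm (x) by 56 mm (y) by 8 mm; origin under the foot. It stands on its foot at the start; grip the plate near its top edge, across its thickness.
- eye2 (a point): Centre of the green gauge's square eye, a 24 by 24 mm window right through the plate along x, centre 62 mm above its underside (36 mm of plate above the window).
- chip0: Loose sharp orange plastic chip 15 by 12 by 8 mm, or None if absent; origin under its centre.
- chip1: Loose sharp orange plastic chip 15 by 12 by 8 mm, or None if absent; origin under its centre.
- chip2: Loose sharp orange plastic chip 15 by 12 by 8 mm, or None if absent; origin under its centre.
- chip3: Loose sharp orange plastic chip 15 by 12 by 8 mm, or None if absent; origin under its centre.
- chip4: Loose sharp orange plastic chip 15 by 12 by 8 mm, or None if absent; origin under its centre.
- flask: Bystander, loose: glass flask 145 mm high, 68 mm wide; origin at its underside.
- reagent: Bystander, loose: amber bottle 130 mm high, 60 mm wide; origin at its underside.
- jar: Bystander, loose: small clear jar 50 mm high, 48 mm wide; origin at its underside.
- tuberack: Bystander, loose: white tube rack 70 by 160 mm, 80 mm high; origin at its underside.
- beaker: Bystander, loose: clear beaker 60 mm high, 60 mm wide; origin at its underside.

How it is judged (in metres and radians):
On the way, in this order (a step that is already met when the one before it is completed fails the run):
1. the scraper is held on the deck (contact force between the fingers and scraper above 1 N and z of scraper in the frame of deck between 0.02 and 0.037 m and x of scraper in the frame of deck between -0.1 and 0.09 m and y of scraper in the frame of deck between -0.09 and 0.09 m), for 0.2 s.
2. every chip is in the trough (x of chip0 in the frame of deck between -0.15 and -0.088 m and y of chip0 in the frame of deck between -0.085 and 0.085 m and height (world z) of each of chip0, chip1, chip2, chip3, chip4 below 0.027 m and x of chip1 in the frame of deck between -0.15 and -0.088 m and y of chip1 in the frame of deck between -0.085 and 0.085 m and x of chip2 in the frame of deck between -0.15 and -0.088 m and y of chip2 in the frame of deck between -0.085 and 0.085 m and x of chip3 in the frame of deck between -0.15 and -0.088 m and y of chip3 in the frame of deck between -0.085 and 0.085 m and x of chip4 in the frame of deck between -0.15 and -0.088 m and y of chip4 in the frame of deck between -0.085 and 0.085 m), for 0.2 s.
3. the carrier hangs on the fork, the arm has sunk under it and rests, and the fingers still hold it (height (world z) of seat below 0.22 m and linear speed of liftarm below 0.012 m/s and distance between bail and seat below 0.016 m and contact force between the fingers and carrier above 1 N), for 0.3 s.
At the end, for the whole second after the job is handed in: Every chip in the trough; every gauge hangs free and still, a peg through its eye, tilt under 0.3 rad; carrier level (0.2 rad) and still, bail in both notches (14 mm), fork sunk over 32 mm; scraper upright on its pad within 30 mm of the middle; all released (all of step 2 and ((x of eye0 in the frame of pegstand between -0.056 and 0.006 m and y of eye0 in the frame of pegstand between -0.082 and -0.058 m and z of eye0 in the frame of pegstand between 0.133 and 0.156 m) or (x of eye0 in the frame of pegstand between -0.056 and 0.006 m and y of eye0 in the frame of pegstand between -0.012 and 0.012 m and z of eye0 in the frame of pegstand between 0.133 and 0.156 m) or (x of eye0 in the frame of pegstand between -0.056 and 0.006 m and y of eye0 in the frame of pegstand between 0.058 and 0.082 m and z of eye0 in the frame of pegstand between 0.133 and 0.156 m)) and contact force between each of gauge0, gauge1, gauge2 and pegstand above 0.2 N and linear speed of each of gauge0, gauge1, gauge2, carrier below 0.03 m/s and angle between each of gauge0, gauge1, gauge2's own z axis and vertical below 0.3 rad and ((x of eye1 in the frame of pegstand between -0.056 and 0.006 m and y of eye1 in the frame of pegstand between -0.082 and -0.058 m and z of eye1 in the frame of pegstand between 0.133 and 0.156 m) or (x of eye1 in the frame of pegstand between -0.056 and 0.006 m and y of eye1 in the frame of pegstand between -0.012 and 0.012 m and z of eye1 in the frame of pegstand between 0.133 and 0.156 m) or (x of eye1 in the frame of pegstand between -0.056 and 0.006 m and y of eye1 in the frame of pegstand between 0.058 and 0.082 m and z of eye1 in the frame of pegstand between 0.133 and 0.156 m)) and ((x of eye2 in the frame of pegstand between -0.056 and 0.006 m and y of eye2 in the frame of pegstand between -0.082 and -0.058 m and z of eye2 in the frame of pegstand between 0.133 and 0.156 m) or (x of eye2 in the frame of pegstand between -0.056 and 0.006 m and y of eye2 in the frame of pegstand between -0.012 and 0.012 m and z of eye2 in the frame of pegstand between 0.133 and 0.156 m) or (x of eye2 in the frame of pegstand between -0.056 and 0.006 m and y of eye2 in the frame of pegstand between 0.058 and 0.082 m and z of eye2 in the frame of pegstand between 0.133 and 0.156 m)) and height (world z) of seat below 0.22 m and distance between bail and seat below 0.014 m and angle between carrier's own z axis and vertical below 0.2 rad and contact force between the fingers and carrier below 0.1 N and horizontal distance between scraper and pad below 0.03 m and height (world z) of scraper below 0.01 m and angle between scraper's own z axis and vertical below 0.1 rad and linear speed of scraper below 0.02 m/s); the robot touches nothing.
It fails at once if the lift arm drops or springs back (its fork moves at over 0.2 m/s) (linear speed of liftarm above 0.2 m/s).
It fails at once if the fingers touch a chip (contact force between the fingers and chip0 above 0.5 N or contact force between the fingers and chip1 above 0.5 N or contact force between the fingers and chip2 above 0.5 N or contact force between the fingers and chip3 above 0.5 N or contact force between the fingers and chip4 above 0.5 N).
It fails at once if a bystander is moved by more than 40 mm (distance of any of flask, reagent, jar, tuberack, beaker from where it was at the start of the episode above 0.04 m).
Of gauge0, gauge1, gauge2 only 2 to 3 are there at a start; the rules pass over those that are not, and their reading is None.
Of chip0, chip1, chip2, chip3, chip4 only 3 to 5 are there at a start; the rules pass over those that are not, and their reading is None.
At some moment in a run one of gauge0, gauge1, gauge2, scraper may be knocked a few centimetres aside while the robot is not near it.
It also fails if it takes over 200 s, if anything falls off the work surface, if the arm or the gripper's body presses on something with over 40 N, if the wrist force passes 120 N, or if a joint passes its speed limit or range.

## Working session

There is one attempt and no reset: what is moved stays moved. The work goes in short steps, Python scripts to look and compute and a tool call to move; the robot and the scene stay as the last step left them, time stands still between calls to the robot, and variables do not carry over. Pictures are saved under pics/ and viewed, and the job is handed in when it is done.

Besides the shell and the picture viewer there is one more tool, called after ">>>" as name(argument=value, ...) on one line, values as JSON. drive_tool: Moves the arm, as the interface text tells. Its arguments: {"type":"object","properties":{"moves":{"type":"array"},"force":{"type":"number"}},"required":["moves"]}

```bash
ls; mkdir -p pics; python3 - <<'E'
from workcell import arm
import cv2,json
s=arm.sense();print(s)
for n in ["side","top","wrist"]:
    f=arm.grab_frame(n)
    cv2.imwrite(f"pics/{n}0.png",f["pixels"][:,:,::-1])
    print(n,f["fx"],f["fy"],f["cx"],f["cy"],f["R"],f["t"])
E
```

```text
pics
{'time_s': 0.0, 'joint_pos': array([-1.43062435e+00,  4.91529096e-01,  1.55942524e+00,  6.51515427e-06,
        1.09169867e+00, -1.05606593e-01]), 'dq': array([-1.45792661e-05, -8.22256455e-04, -1.22303796e-04,  1.03367899e-03,
       -1.54466191e-05,  1.62558396e-03]), 'joint_efforts': array([ 1.78314665e-03, -6.18445730e+01, -2.61595863e+01, -8.93868173e-05,
        4.01106110e-03,  2.46380750e-05]), 'tool_pos': array([ 152.06022737, -606.00760151,  238.75499819]), 'ee_rot': array([-3.11684896e+00, -3.84962440e-01,  1.96998975e-05]), 'force': array([-0.7114297 ,  1.08415852, -0.03725477]), 'wrist_torque': array([ 0.0156351 ,  0.02167879, -0.00378018]), 'grip_width': 85.55208921793697}
side 461.3605075001614 461.3605075001614 317.2183016323259 246.12280452829827 [[-0.91071508 -0.41268648 -0.01696807]
 [-0.30077377  0.69078191 -0.65753745]
 [ 0.28307805 -0.59372572 -0.75323077]] [462.86697635 299.14574778 900.12673176]
top 434.66141776751505 434.66141776751505 324.04586321989285 239.64847672284156 [[-0.01881121 -0.99939299 -0.02932222]
 [-0.99965625  0.01933567 -0.01770632]
 [ 0.01826254  0.02897907 -0.99941317]] [ -16.13134027  526.70887751 1010.78377041]
wrist 371.64829954431775 371.64829954431775 323.2118240337878 234.58575909811034 [[ 0.24360429 -0.96987362 -0.00145327]
 [-0.93080248 -0.23421125  0.28062756]
 [-0.27251364 -0.06700937 -0.95981564]] [-625.0906061   -36.20717039  379.73306896]
```

View pics/side0.png

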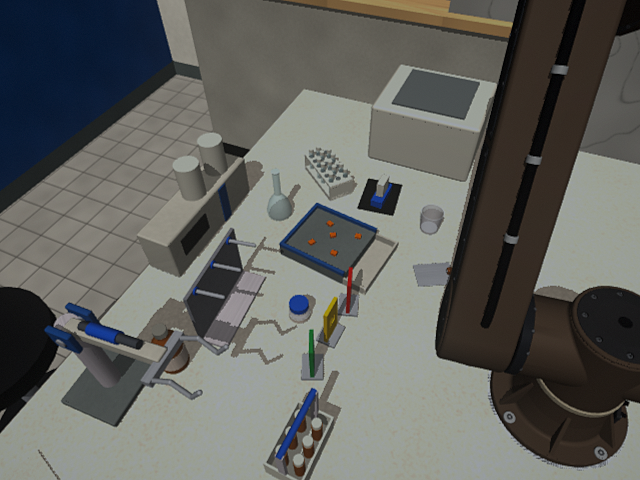

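View pics/top0.png

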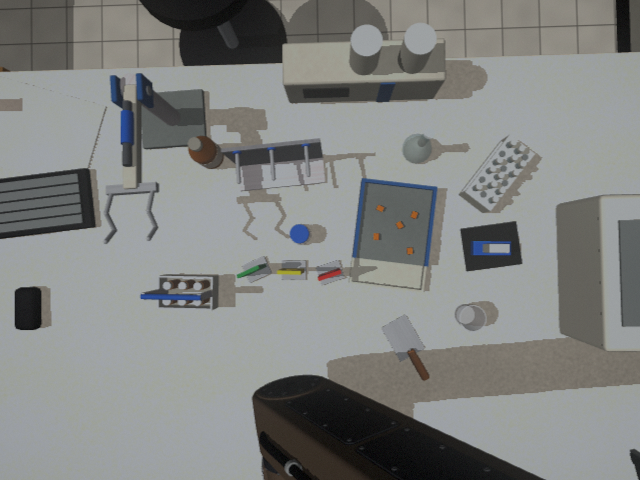

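View pics/wrist0.png

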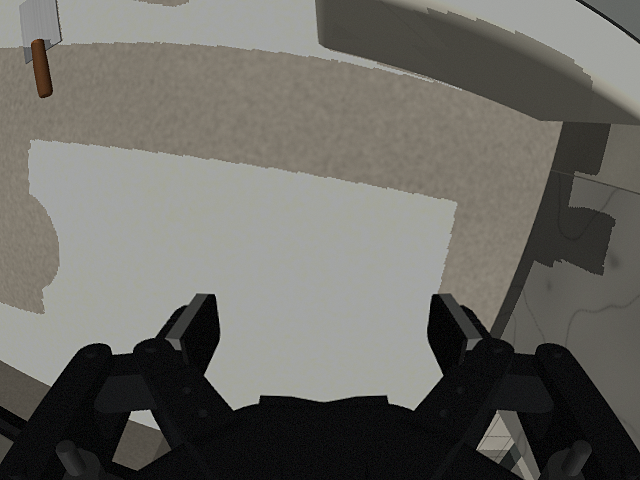

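Side view: green/yellow/red gauges at (311,360), (330,320), (350,290), the carrier at (300,435) and the fork at (175,370). There are five orange chips around (330,240), and the scraper is at (380,190). Top view: the deck is around (395,225) with its trough towards the robot, and the fork is at (130,215). Next I'll take enlarged crops and colour masks.

```bash
cat > h.py <<'E'
import numpy as np, cv2
from workcell import arm
def px2plane(f,uv,z):
    """pinhole cams: pixels -> world points on plane z"""
    uv=np.atleast_2d(uv).astype(float)
    R=np.array(f["R"]);t=np.array(f["t"]);C=-R.T@t
    d=np.c_[(uv[:,0]-f["cx"])/f["fx"],(uv[:,1]-f["cy"])/f["fy"],np.ones(len(uv))]@R
    return C+d*((z-C[2])/d[:,2])[:,None]
def proj(f,X):
    X=np.atleast_2d(X).astype(float);c=X@np.array(f["R"]).T+f["t"]
    return np.c_[f["fx"]*c[:,0]/c[:,2]+f["cx"],f["fy"]*c[:,1]/c[:,2]+f["cy"]]
def projw(f,X):
    X=np.atleast_2d(X).astype(float);c=X@np.array(f["R"]).T+f["t"]
    rho=np.hypot(c[:,0],c[:,1]);th=np.arctan2(rho,c[:,2])
    return np.c_[f["fx"]*th*c[:,0]/rho+f["cx"],f["fy"]*th*c[:,1]/rho+f["cy"]]
def w2plane(f,uv,z):
    uv=np.atleast_2d(uv).astype(float)
    R=np.array(f["R"]);t=np.array(f["t"]);C=-R.T@t
    a=np.c_[(uv[:,0]-f["cx"])/f["fx"],(uv[:,1]-f["cy"])/f["fy"]]
    th=np.hypot(a[:,0],a[:,1]);k=np.where(th>1e-9,np.sin(th)/np.maximum(th,1e-9),1)
    d=np.c_[a*k[:,None],np.cos(th)]@R
    return C+d*((z-C[2])/d[:,2])[:,None]
def tri(f1,p1,f2,p2):
    C=[];D=[]
    for f,p in((f1,p1),(f2,p2)):
        R=np.array(f["R"]);c=-R.T@np.array(f["t"])
        d=np.array([(p[0]-f["cx"])/f["fx"],(p[1]-f["cy"])/f["fy"],1])@R
        C.append(c);D.append(d/np.linalg.norm(d))
    A=np.c_[D[0],-D[1]];s=np.linalg.lstsq(A,C[1]-C[0],rcond=None)[0]
    P=C[0]+s[0]*D[0];Q=C[1]+s[1]*D[1];return (P+Q)/2,np.linalg.norm(P-Q)
MK={"orange":((5,150,120),(18,255,255)),"red":((0,150,80),(4,255,255)),"yellow":((22,120,90),(34,255,255)),
"green":((50,100,60),(80,255,255)),"blue":((105,120,60),(125,255,255))}
def blobs(f,col,amin=12):
    hsv=cv2.cvtColor(f["pixels"],cv2.COLOR_RGB2HSV);lo,hi=MK[col];m=cv2.inRange(hsv,lo,hi)
    n,l,st,c=cv2.connectedComponentsWithStats(m)
    out=[]
    for i in range(1,n):
        if st[i,4]>=amin:
            pts=np.argwhere(l==i)[:,::-1].astype(np.float32)
            out.append((st[i,4],c[i],cv2.minAreaRect(pts),pts))
    return sorted(out,key=lambda o:-o[0])
def crop(f,name,x0,y0,x1,y1,s):
    im=f["pixels"][y0:y1,x0:x1,::-1];cv2.imwrite(f"pics/{name}.png",cv2.resize(im,None,fx=s,fy=s,interpolation=cv2.INTER_CUBIC))
E
python3 - <<'E'
from h import *
ft=arm.grab_frame("top");fs=arm.grab_frame("side")
for n,f in(("top",ft),("side",fs)):
  for c in MK:
    for a,ct,r,p in blobs(f,c): print(n,c,a,ct.round(1),np.round(r[0],1),np.round(r[1],1),round(r[2],1))
crop(ft,"c1",340,120,540,290,4); crop(ft,"c2",90,70,340,320,3); crop(fs,"c3",30,210,370,480,2)
E
```

```text
top orange 33 [413.8 214.2] [413.6 214.3] [4.9 6.3] 26.6
top orange 33 [409.3 250.6] [409.5 250.5] [5. 5.] 90.0
top orange 32 [375.9 236.3] [376. 236.] [6. 4.] 90.0
top orange 31 [379.8 207.9] [379.8 207.9] [5.8 4.5] 26.6
top orange 30 [399.3 224.8] [399.2 224.8] [5.7 4.9] 45.0
top red 85 [329.5 274.6] [329.3 274.8] [ 3.5 22.8] 71.6
top yellow 108 [289.  271.3] [288.6 271.1] [23.1  4.9] 2.7
top green 90 [248.  271.4] [247.8 271.7] [ 4.1 23.3] 65.0
top blue 686 [397.1 211. ] [394.4 221.7] [75.3 78.8] 6.7
top blue 381 [126.4 126.1] [126.5 126.5] [33. 11.] 90.0
top blue 299 [486.2 247.4] [490.5 248. ] [14. 39.] 90.0
top blue 299 [170.2 296.7] [170.5 296.5] [ 5. 59.] 90.0
top blue 273 [299.  233.4] [299.  233.5] [17. 18.] 90.0
top blue 140 [139.2  86.9] [139.3  86.5] [25.2  5.4] 87.4
top blue 130 [113.4  88.5] [113.5  88.5] [25.  5.] 90.0
top blue 18 [235.7 151.7] [236. 152.] [8. 2.] -0.0
top blue 17 [386.8  83.2] [387.5  83.5] [ 1. 13.] 90.0
top blue 16 [304.6 144.6] [304.5 144.6] [2.  7.1] 80.5
top blue 15 [270.3 147.9] [270.4 147.8] [1.8 7.1] 78.7
side orange 23 [357.7 235.2] [357.5 2
[... 358 characters left out ...]
] 14.7
side yellow 31 [331.8 320.5] [331.6 320.3] [ 3.1 11.6] 26.6
side green 186 [310.8 352.8] [311. 353.] [46.  4.] 90.0
side blue 759 [322.  236.8] [327.3 236.5] [80.4 57.8] 25.7
side blue 651 [ 93.  324.4] [ 90.5 323.8] [62.2 20.6] 35.9
side blue 536 [295.8 424. ] [296.1 423.6] [ 7.2 77.8] 27.6
side blue 311 [ 59.6 336.3] [ 62.1 337.5] [40.  13.7] 28.3
side blue 302 [298.3 304. ] [298.5 304. ] [18. 19.] 90.0
side blue 187 [379.2 198.3] [380.1 193.8] [12.9 28.1] 25.5
side blue 22 [194.1 290.1] [194.2 289.9] [2.9 8.5] 23.2
side blue 19 [211.5 263.7] [211.5 263.8] [2.5 8.1] 23.2
side blue 17 [227.1 239.9] [227.  239.7] [2.3 8.2] 15.9
side blue 15 [220.8 186.8] [220.8 186.8] [ 1.3 10. ] 40.6
```

View pics/c1.png

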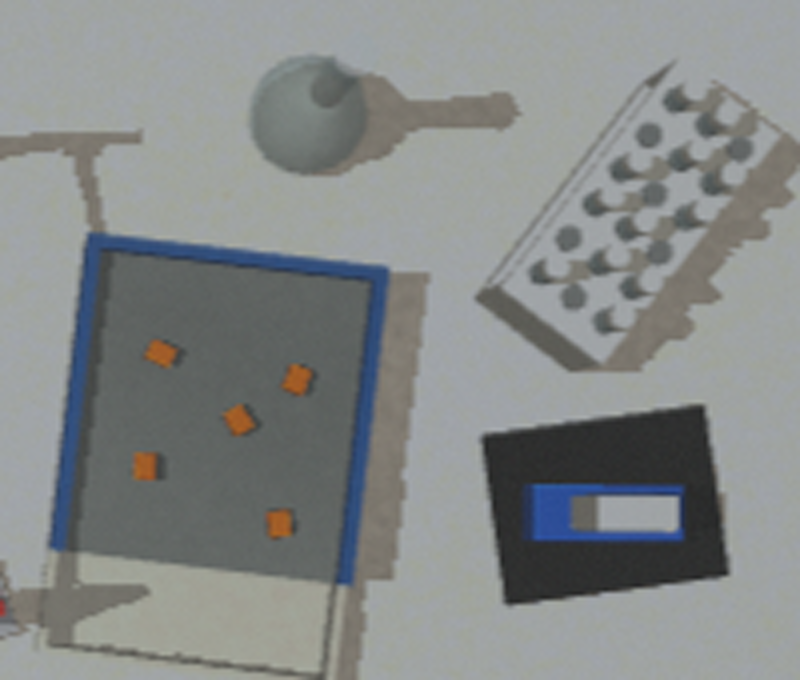

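View pics/c2.png

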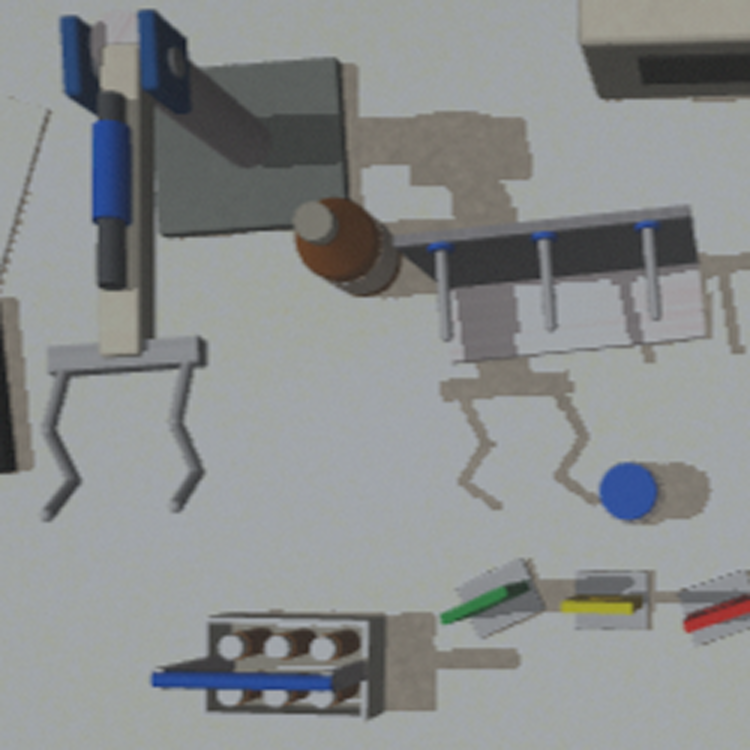

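View pics/c3.png

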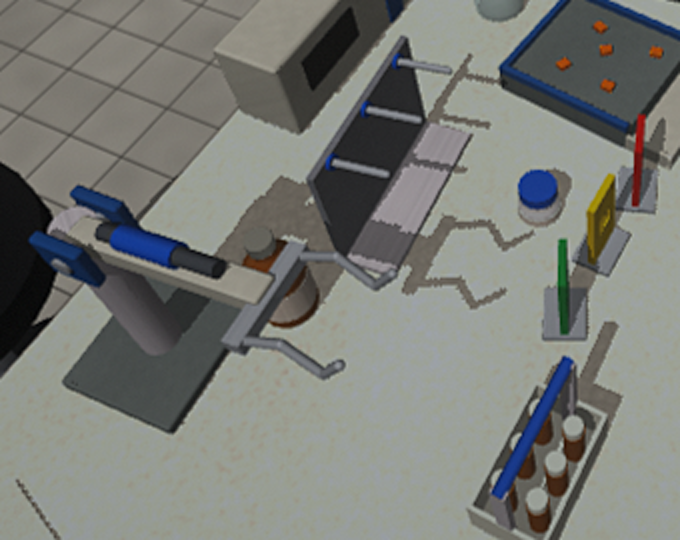

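Top crop: deck rim corners at c1 px (90,235), (388,268), (350,583) and (52,548), scraper blade at 525-685 × 485-540. The fork notches are at c2 px (77,480) and (202,472), and the peg tips at (446,340), (550,328) and (656,318). Now I'll compute positions.

```bash
python3 - <<'E'
from h import *
np.set_printoptions(suppress=True,precision=1)
ft=arm.grab_frame("top");fs=arm.grab_frame("side")
for f in(ft,fs): print("cam",-np.array(f["R"]).T@np.array(f["t"]))
c1=lambda p:np.array(p)/4+[340,120]
c2=lambda p:np.array(p)/3+[90,70]
def ang(v): return np.degrees(np.arctan2(v[1],v[0]))
d=px2plane(ft,c1([(90,235),(388,268),(350,583),(52,548)]),40)
print("deck rim corners",d[:,:2].tolist()); print("sides",[np.linalg.norm(d[i]-d[(i+1)%4]) for i in range(4)],"x axis ang",ang(d[0]-d[3]),ang(d[1]-d[2]),"y axis",ang(d[0]-d[1])-90,"c",d.mean(0)[:2])
R=d.mean(0);a=np.radians((ang(d[0]-d[3])+ang(d[1]-d[2]))/2)
ux=np.array([np.cos(a),np.sin(a)]);uy=np.array([-ux[1],ux[0]])
for b in blobs(ft,"orange"):
    p=px2plane(ft,b[1],36)[0];print("chip",p[:2],"deck",(p[:2]-R[:2])@ux,(p[:2]-R[:2])@uy)
p=px2plane(ft,c1([(482,437),(704,405),(729,575),(506,605)]),3)
print("pad",p[:,:2].tolist(),p.mean(0)[:2],[np.linalg.norm(p[i]-p[(i+1)%4]) for i in range(4)],ang(p[0]-p[1])-90,ang(p[0]-p[3]))
p=px2plane(ft,c1([(527,485),(684,486),(684,541),(525,540)]),22)
print("blade",p[:,:2].tolist(),p.mean(0)[:2],[np.linalg.norm(p[i]-p[(i+1)%4]) for i in range(4)],ang(p[0]-p[1])-90)
p=px2plane(ft,c1([(597,494),(680,495),(680,532),(598,532)]),66)
print("handle",p[:,:2].tolist(),p.mean(0)[:2],[np.linalg.norm(p[i]-p[(i+1)%4]) for i in range(4)],ang(p[0]-p[1])-90)
for c in("red","yellow","green"):
    b=blobs(ft,c)[0];r=b[2];q=cv2.boxPoints(r);
    e=sorted([(np.linalg.norm(q[i]-q[(i+1)%4]),(q[i]+q[(i+1)%4])/2) for i in range(4)],key=lambda t:t[0])[:2]
    P=px2plane(ft,np.array([e[0][1],e[1][1]]),110);print(c,P[:,:2].tolist(),P.mean(0)[:2],np.linalg.norm(P[0]-P[1]),ang(P[0]-P[1])-90)
p=px2plane(ft,c2([(153,680),(333,682)]),130);print("bail",p,np.linalg.norm(p[0]-p[1]),ang(p[0]-p[1])-90)
t,e=tri(ft,(170.2,296.7),fs,(295.8,424));print("bail tri",t,e)
p=px2plane(ft,c2([(208,613),(384,615),(370,717),(207,710)]),50);print("box",p[:,:2].tolist(),p.mean(0))
# fork
for n,a_,b_ in(("Lnotch",(77,480),None),("Rnotch",(202,472),None)):
    print(n,px2plane(ft,c2(a_),245)[0])
c3=lambda p:np.array(p)/2+[30,210]
for n,a_,b_ in(("Ltip",(46,517),(336,367)),("Rtip",(176,509),(390,273)),("Ln",(77,480),(323,375)),("Rn",(202,472),(378,284)),
   ("peg+",(446,340),(387,174)),("peg0",(550,328),(419,119)),("peg-",(656,318),(449,70))):
    print(n,tri(ft,c2(a_),fs,c3(b_)))
E
```

```text
cam [ 507.8  -55.6 1019. ]
cam [256.7 518.8 882.6]
deck rim corners [[661.2103336766163, -116.46930665182776], [638.764530484628, -282.6751899692166], [462.82472142824207, -257.4653969532341], [485.3946556669166, -91.57285993162157]]
sides [np.float64(167.71466760616659), np.float64(177.73674373833407), np.float64(167.4208343397117), np.float64(177.56966433854197)] x axis ang -8.059804019517962 -8.154207195578461 y axis -7.691159240962776 c [ 562. -187.]
chip [ 579.2 -230.2] deck 23.030545874086286 -40.33133675975986
chip [ 531.1 -144.2] deck -36.71739830542743 38.01876655384722
chip [ 497.5 -218.5] deck -59.493947847478466 -40.26000820924556
chip [ 595.  -154.4] deck 28.045024416347257 36.95039632936668
chip [ 556.  -197.2] deck -4.575733501712798 -10.938088200990853
pad [[544.3193159417107, -343.04285928450787], [560.2627507764142, -470.5960412808819], [461.9169001522257, -482.2224554628063], [446.8397649221326, -354.43573242239574]] [ 503.3 -412.6] [np.float64(128.5457403095433), np.float64(99.03070151081864), np.float64(128.67309972233167), np.float64(98.14306101459509)] 7.124701
[... 1278 characters left out ...]
8974, 345.0918376797142], [450.76394683897183, 211.97181264629637], [374.8493094471664, 223.60963205008107], [381.8916471131209, 346.72425987702667]] [415.5 281.8  50. ]
Lnotch [546.6 343.4 245. ]
Rnotch [549.9 267.1 245. ]
Ltip (array([524.9, 348.7, 271.6]), np.float64(1.828426015533575))
Rtip (array([528.4, 271.8, 272.6]), np.float64(2.6526481011699867))
Ln (array([547. , 348.1, 235.7]), np.float64(0.27877377828415245))
Rn (array([549.8, 270.1, 237.1]), np.float64(1.3324666394098856))
peg+ (array([639.1, 137.5, 159.7]), np.float64(0.030665492189645493))
peg0 (array([645.2,  67.9, 160.1]), np.float64(0.34037736938439755))
peg- (array([650.7,  -2.4, 158.3]), np.float64(0.013820604706409853))
```

Measured poses, with sizes and separations within a few mm of the given ones:

| Item | Position (mm) | Rotation |
|---|---|---|
| Deck centre | (562,-187) | −8.1° |
| Scraper | (499,-407) | ≈ −1.6° |
| Pad | (503,-412.6) | 7° |
| Seat | ≈ (548,307.5,252) | 2.5° |
| Bail | (412,288.5,130) | −1.5° |

A tool yaw near 90° works for everything. I'll go over the scraper first.

>>> drive_tool(moves=[{"delta_rot": [0, 0, 0], "linear": [5.5, -1.55, 0], "grip": 1}, {"delta_rot": [0, 0, 0], "linear": [5.5, -1.55, 0], "grip": 1}, {"delta_rot": [0, 0, 0], "linear": [5.5, -1.55, 0], "grip": 1}, {"delta_rot": [0, 0, 0], "linear": [5.5, -1.55, 0], "grip": 1}, {"delta_rot": [0, 0, 0], "linear": [5.5, -1.55, 0], "grip": 1}, {"delta_rot": [0, 0, 0], "linear": [5.5, -1.55, 0], "grip": 1}, {"delta_rot": [0, 0, 0], "linear": [5.5, -1.55, 0], "grip": 1}, {"delta_rot": [0, 0, -9.5], "linear": [0, 0, 1.4], "grip": 1}], force=60)

```text
time_s: 1.35
tool_pos: [502.3, -405.2, 225.7]
ee_rot: [3.072, 0.652, 0.002]
force: [-0.8, -0.9, -0.1]
grip_width: 85.6
```

>>> drive_tool(moves=[{"delta_rot": [0, 0, -9.5], "linear": [0, 0, 1.4], "grip": 1}, {"delta_rot": [0, 0, -9.5], "linear": [0, 0, 1.4], "grip": 1}, {"delta_rot": [0, 0, -9.5], "linear": [0, 0, 1.4], "grip": 1}, {"delta_rot": [0, 0, -9.5], "linear": [0, 0, 1.4], "grip": 1}, {"delta_rot": [0, 0, -9.5], "linear": [0, 0, 1.4], "grip": 1}, {"delta_rot": [0, 0, -9.5], "linear": [0, 0, 1.4], "grip": 1}, {"delta_rot": [0, 0, -9.5], "linear": [0, 0, 1.4], "grip": 1}, {"delta_rot": [0, 0, 0], "linear": [0, 0, 0], "grip": 1}])

```text
time_s: 2.35
tool_pos: [498.8, -407.0, 126.4]
ee_rot: [-2.22, -2.22, 0.0]
force: [0.4, -0.2, 0.3]
grip_width: 85.8
```

```bash
cat >> h.py <<'E'
from scipy.spatial.transform import Rotation as Ro
def st():
    s=arm.sense();M=Ro.from_rotvec(s["ee_rot"]).as_matrix()
    print("t",round(s["time_s"],2),"tcp",np.round(s["tool_pos"],1),"yaw",round(np.degrees(np.arctan2(M[1,0],M[0,0])),2),"z",np.round(M[:,2],3),"F",np.round(s["force"],1),"T",np.round(s["wrist_torque"],2),"w",round(s["grip_width"],1))
    return s,M
def go(target,yaw=None):
    """shift (cm, current tool axes) and turn (deg about tool z) still to make"""
    s,M=st();print("shift cm",np.round(M.T@(np.array(target)-s["tool_pos"])/10,2), "turn z", None if yaw is None else round(-(yaw-np.degrees(np.arctan2(M[1,0],M[0,0]))),2))
E
python3 - <<'E'
from h import *
go([499,-407,42],88.4)
f=arm.grab_frame("wrist");cv2.imwrite("pics/w1.png",f["pixels"][:,:,::-1])
print(projw(f,[[499,-407,69],[499,-407,25]]))
E
```

```text
t 2.35 tcp [ 498.8 -407.   126.4] yaw 90.02 z [-0.001  0.001 -1.   ] F [ 0.4 -0.2  0.3] T [ 0.07 -0.02  0.02] w 85.8
shift cm [-0.01  0.03  8.44] turn z 1.62
[[322.19880574 260.18591053]
 [322.50222535 237.36326045]]
```

View pics/w1.png

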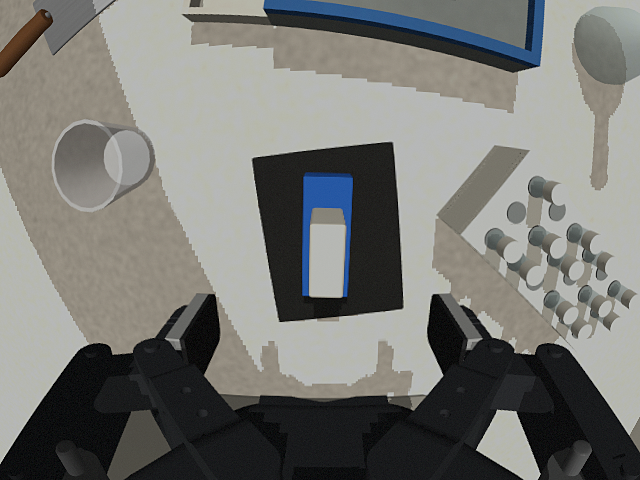

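The wrist view shows the scraper handle at (327,255), centred between the jaws and close to the predicted (322,260). I'll descend and grip.

>>> drive_tool(moves=[{"delta_rot": [0, 0, 1.6], "linear": [0, 0.1, 2.4], "grip": 1}, {"delta_rot": [0, 0, 0], "linear": [0, 0, 3], "grip": 1}, {"delta_rot": [0, 0, 0], "linear": [0, 0, 3], "grip": 1}, {"delta_rot": [0, 0, 0], "linear": [0, 0, 0], "grip": 0.6}, {"delta_rot": [0, 0, 0], "linear": [0, 0, 0], "grip": 0.1}, {"delta_rot": [0, 0, 0], "linear": [0, 0, 0], "grip": 0}, {"delta_rot": [0, 0, 0], "linear": [0, 0, 0], "grip": 0}, {"delta_rot": [0, 0, 0], "linear": [0, 0, 0], "grip": 0}], force=60)

```text
time_s: 3.4
tool_pos: [500.6, -407.8, 44.7]
ee_rot: [2.249, 2.19, -0.0]
force: [-0.1, 0.1, 6.0]
grip_width: 19.4
```

```bash
python3 - <<'E'
from h import *
st()
f=arm.grab_frame("wrist");cv2.imwrite("pics/w2.png",f["pixels"][:,:,::-1])
E
```

```text
t 3.4 tcp [ 500.6 -407.8   44.7] yaw 88.47 z [ 0.002 -0.002 -1.   ] F [-0.1  0.1  6. ] T [ 0.12  0.06 -0.03] w 19.4
```

View pics/w2.png

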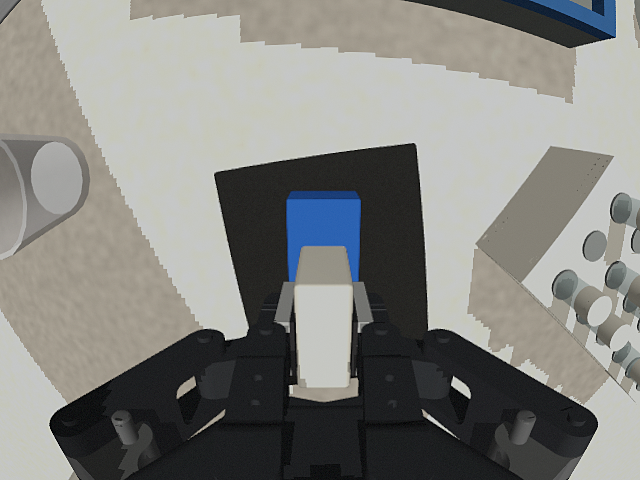

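Scraper is firmly held: the wrist view shows the handle between the pads at (325,320), and the opening is 19.4 mm. I'll lift it and carry it to the far end of the deck.

>>> drive_tool(moves=[{"delta_rot": [0, 0, 0], "linear": [0, 0, -3], "grip": 0}, {"delta_rot": [0, 0, 0], "linear": [0, 0, -3.3], "grip": 0}, {"delta_rot": [0, 0, 0], "linear": [4.6, 2.8, 0], "grip": 0}, {"delta_rot": [0, 0, 0], "linear": [4.6, 2.8, 0], "grip": 0}, {"delta_rot": [0, 0, 0], "linear": [4.6, 2.8, 0], "grip": 0}, {"delta_rot": [0, 0, 0], "linear": [4.6, 2.8, 0], "grip": 0}, {"delta_rot": [0, 0, 6.5], "linear": [0, 0, 0], "grip": 0}, {"delta_rot": [0, 0, 0], "linear": [0, 0, 0], "grip": 0}])

```text
time_s: 4.45
tool_pos: [617.1, -225.8, 106.5]
ee_rot: [2.37, 2.062, -0.0]
force: [-0.3, 0.2, -1.7]
grip_width: 19.3
```

```bash
python3 - <<'E'
from h import *
go([616.7,-228.1,73],81.9)
f=arm.grab_frame("wrist");cv2.imwrite("pics/w3.png",f["pixels"][:,:,::-1])
f=arm.grab_frame("side");crop(f,"s3",250,170,450,320,4)
E
```

```text
t 4.45 tcp [ 617.1 -225.8  106.5] yaw 82.06 z [ 0. -0. -1.] F [-0.3  0.2 -1.7] T [ 0.01 -0.02  0.05] w 19.3
shift cm [-0.24 -0.01  3.35] turn z 0.16
```

View pics/w3.png

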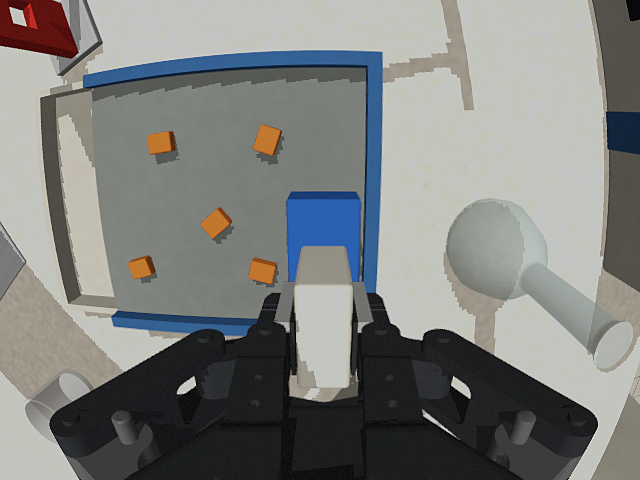

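View pics/s3.png

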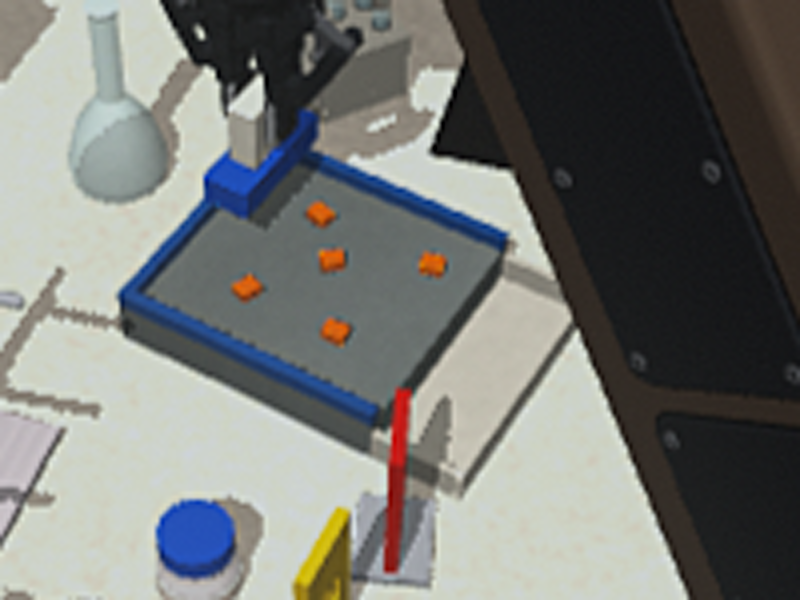

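The scraper sits over the far-right corner inside the rims. The side crop shows all five chips ahead of it, at about (320,212), (330,260), (432,263), (245,288) and (335,330). I'll lower it and do the first sweep.

>>> drive_tool(moves=[{"delta_rot": [0, 0, 0], "linear": [-0.2, 0, 1.6], "grip": 0}, {"delta_rot": [0, 0, 0], "linear": [0, 0, 1.2], "grip": 0}, {"delta_rot": [0, 0, 0], "linear": [0, 0, 0.4], "grip": 0}, {"delta_rot": [0, 0, 0], "linear": [0, 0, 0], "grip": 0}])

```text
time_s: 5.05
tool_pos: [616.5, -228.4, 73.7]
ee_rot: [-2.371, -2.06, 0.001]
force: [0.2, 0.1, -2.1]
grip_width: 19.4
```

```bash
python3 - <<'E'
from h import *
st()
f=arm.grab_frame("side");crop(f,"s4",250,170,450,320,4)
E
```

```text
t 5.05 tcp [ 616.5 -228.4   73.7] yaw 81.98 z [-0.001  0.    -1.   ] F [ 0.2  0.1 -2.1] T [ 0.    0.04 -0.03] w 19.4
```

View pics/s4.png

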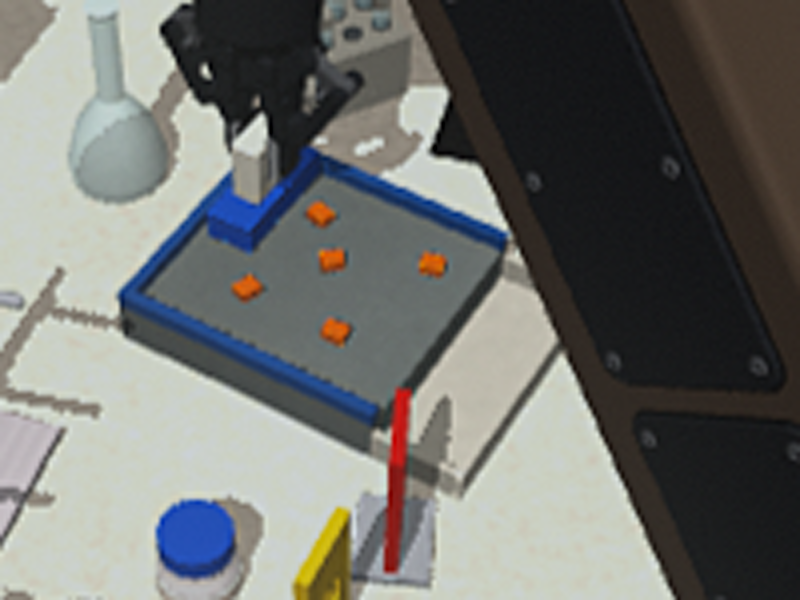

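>>> drive_tool(moves=[{"delta_rot": [0, 0, 0], "linear": [0, -0.6, 0.12], "grip": 0}, {"delta_rot": [0, 0, 0], "linear": [0, -1.4, 0], "grip": 0}, {"delta_rot": [0, 0, 0], "linear": [0, -1.6, 0], "grip": 0}, {"delta_rot": [0, 0, 0], "linear": [0, -1.6, 0], "grip": 0}, {"delta_rot": [0, 0, 0], "linear": [0, -1.6, 0], "grip": 0}, {"delta_rot": [0, 0, 0], "linear": [0, -1.6, 0], "grip": 0}, {"delta_rot": [0, 0, 0], "linear": [0, -1.4, 0], "grip": 0}, {"delta_rot": [0, 0, 0], "linear": [0, -0.8, 0], "grip": 0}])

```text
time_s: 6.1
tool_pos: [510.8, -213.4, 73.4]
ee_rot: [2.371, 2.06, -0.0]
force: [-0.5, 0.2, -1.8]
grip_width: 19.0
```

```bash
python3 - <<'E'
from h import *
st()
f=arm.grab_frame("wrist");cv2.imwrite("pics/w5.png",f["pixels"][:,:,::-1])
E
```

```text
t 6.1 tcp [ 510.8 -213.4   73.4] yaw 81.97 z [ 0. -0. -1.] F [-0.5  0.2 -1.8] T [ 0.02 -0.01 -0.  ] w 19.0
```

View pics/w5.png

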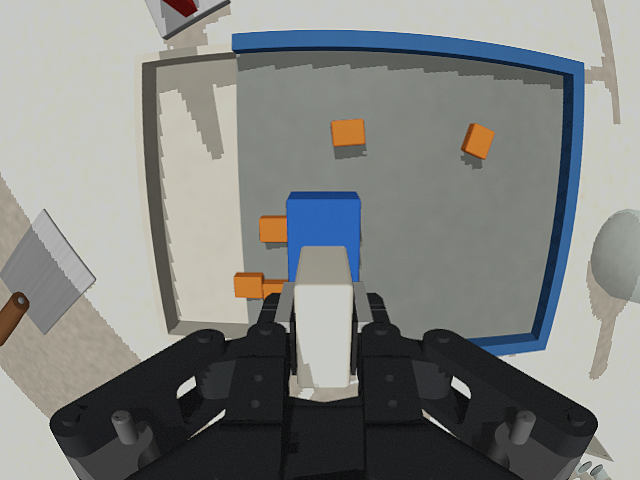

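Three chips are being pushed ahead of the blade, at (248,285), (270,230) and (272,288); the other two are untouched. I'll continue over the edge slowly.

>>> drive_tool(moves=[{"delta_rot": [0, 0, 0], "linear": [0, -1.2, 0], "grip": 0}, {"delta_rot": [0, 0, 0], "linear": [0, -1.2, 0], "grip": 0}, {"delta_rot": [0, 0, 0], "linear": [0, -1, 0], "grip": 0}, {"delta_rot": [0, 0, 0], "linear": [0, -0.8, 0], "grip": 0}, {"delta_rot": [0, 0, 0], "linear": [0, 0, 0], "grip": 0}, {"delta_rot": [0, 0, 0], "linear": [0, 0, 0], "grip": 0}])

```text
time_s: 6.9
tool_pos: [470.4, -207.8, 73.2]
ee_rot: [2.371, 2.06, 0.0]
force: [0.0, -0.3, -0.9]
grip_width: 19.1
```

```bash
python3 - <<'E'
from h import *
st()
f=arm.grab_frame("wrist");cv2.imwrite("pics/w6.png",f["pixels"][:,:,::-1])
E
```

```text
t 6.9 tcp [ 470.4 -207.8   73.2] yaw 81.98 z [ 0. -0. -1.] F [ 0.  -0.3 -0.9] T [ 0.05  0.03 -0.01] w 19.1
```

View pics/w6.png

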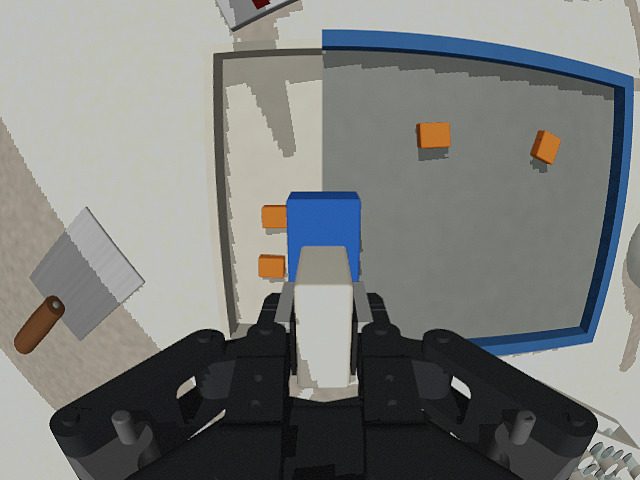

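>>> drive_tool(moves=[{"delta_rot": [0, 0, 0], "linear": [0, 0, -3], "grip": 0}, {"delta_rot": [0, 0, 0], "linear": [2.2, 4.9, 0], "grip": 0}, {"delta_rot": [0, 0, 0], "linear": [2.2, 4.9, 0], "grip": 0}, {"delta_rot": [0, 0, 0], "linear": [2.2, 4.9, 0], "grip": 0}, {"delta_rot": [0, 0, 0], "linear": [0, 0, 0], "grip": 0}])

```text
time_s: 7.58
tool_pos: [627.7, -161.4, 102.6]
ee_rot: [2.368, 2.063, 0.001]
force: [-0.1, -0.5, -1.6]
grip_width: 18.8
```

```bash
python3 - <<'E'
from h import *
go([562+60*.99+33*.141,-187-60*.141+33*.99,72.5],81.9)
f=arm.grab_frame("wrist");cv2.imwrite("pics/w7.png",f["pixels"][:,:,::-1])
E
```

```text
t 7.58 tcp [ 627.7 -161.4  102.6] yaw 82.13 z [ 0.002 -0.    -1.   ] F [-0.1 -0.5 -1.6] T [-0.06 -0.04  0.05] w 18.8
shift cm [-0.15 -0.15  3.01] turn z 0.23
```

View pics/w7.png

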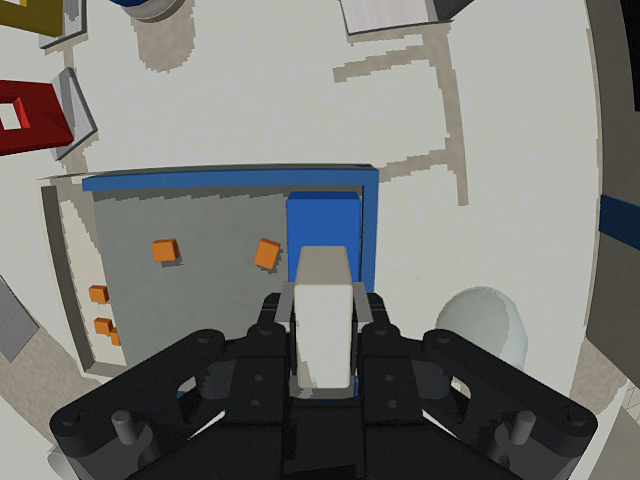

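Three chips are in the trough at (98,294), (103,326) and (116,338), and the other two are ahead of the blade. Second pass next.

>>> drive_tool(moves=[{"delta_rot": [0, 0, 0], "linear": [-0.15, 0, 1.5], "grip": 0}, {"delta_rot": [0, 0, 0], "linear": [0, 0, 1.1], "grip": 0}, {"delta_rot": [0, 0, 0], "linear": [0, 0, 0.3], "grip": 0}, {"delta_rot": [0, 0, 0], "linear": [0, -0.6, 0.05], "grip": 0}, {"delta_rot": [0, 0, 0], "linear": [0, -1.4, 0], "grip": 0}, {"delta_rot": [0, 0, 0], "linear": [0, -1.6, 0], "grip": 0}, {"delta_rot": [0, 0, 0], "linear": [0, -1.6, 0], "grip": 0}, {"delta_rot": [0, 0, 0], "linear": [0, -1.6, 0], "grip": 0}])

```text
time_s: 8.62
tool_pos: [556.1, -154.6, 74.1]
ee_rot: [2.371, 2.06, 0.0]
force: [0.2, 0.3, -2.6]
grip_width: 19.4
```

>>> drive_tool(moves=[{"delta_rot": [0, 0, 0], "linear": [0, -1.6, 0], "grip": 0}, {"delta_rot": [0, 0, 0], "linear": [0, -1.5, 0], "grip": 0}, {"delta_rot": [0, 0, 0], "linear": [0, -1.3, 0], "grip": 0}, {"delta_rot": [0, 0, 0], "linear": [0, -1.2, 0], "grip": 0}, {"delta_rot": [0, 0, 0], "linear": [0, -1.2, 0], "grip": 0}, {"delta_rot": [0, 0, 0], "linear": [0, -1, 0], "grip": 0}, {"delta_rot": [0, 0, 0], "linear": [0, 0, 0], "grip": 0}, {"delta_rot": [0, 0, 0], "linear": [0, 0, 0], "grip": 0}])

```text
time_s: 9.62
tool_pos: [480.5, -144.1, 73.6]
ee_rot: [2.371, 2.06, 0.0]
force: [0.0, -0.2, -1.4]
grip_width: 19.1
```

```bash
python3 - <<'E'
from h import *
s,M=st();p=s["tool_pos"][:2]-[562,-187];print(p@[.99,-.141],p@[.141,.99])
f=arm.grab_frame("wrist");cv2.imwrite("pics/w8.png",f["pixels"][:,:,::-1])
f=arm.grab_frame("side");crop(f,"s8",250,170,450,320,4)
E
```

```text
t 9.62 tcp [ 480.5 -144.1   73.6] yaw 81.98 z [ 0. -0. -1.] F [ 0.  -0.2 -1.4] T [ 0.02  0.   -0.03] w 19.1
-86.73028862429832 30.97232045679083
```

View pics/w8.png

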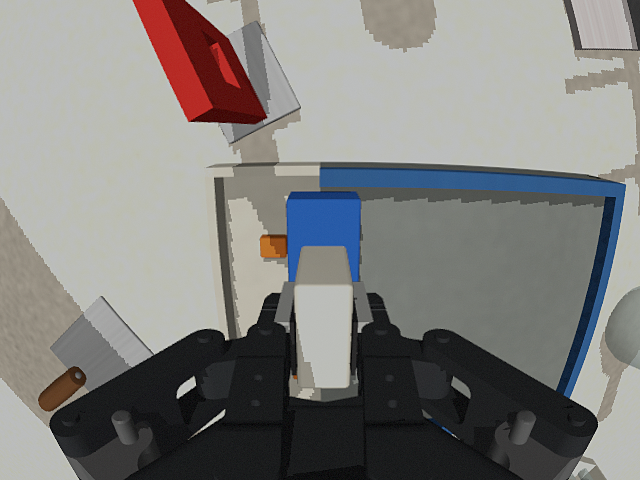

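View pics/s8.png

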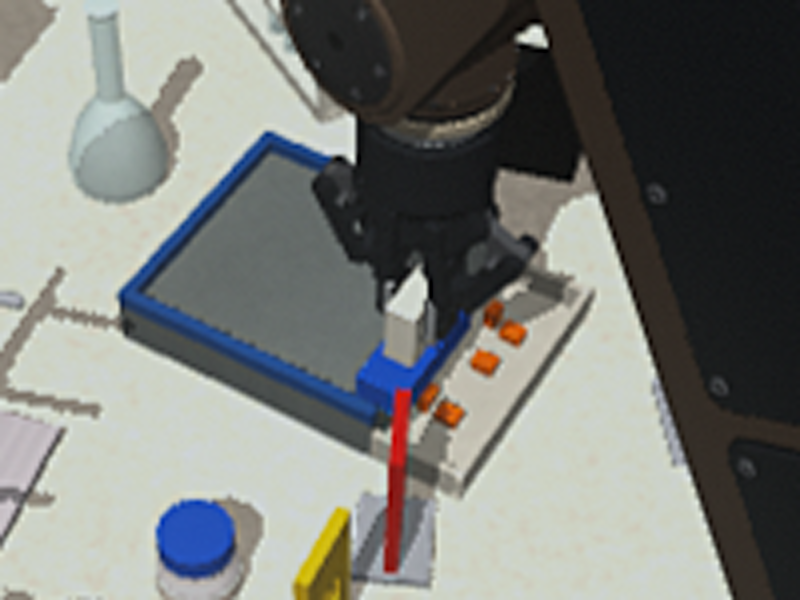

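The deck is empty. The side crop shows five chips in the trough at (430,397), (450,413), (485,362), (493,312) and (513,332), two of them close to the deck edge. I'll lift away and check their heights.

>>> drive_tool(moves=[{"delta_rot": [0, 0, 0], "linear": [0, 0.3, -2], "grip": 0}, {"delta_rot": [0, 0, 0], "linear": [0, 0, -2], "grip": 0}, {"delta_rot": [0, 0, 0], "linear": [-5.25, 1.2, 0], "grip": 0}, {"delta_rot": [0, 0, 0], "linear": [-5.25, 1.2, 0], "grip": 0}, {"delta_rot": [0, 0, 0], "linear": [-5.25, 1.2, 0], "grip": 0}, {"delta_rot": [0, 0, 0], "linear": [-5.25, 1.2, 0], "grip": 0}, {"delta_rot": [0, 0, 0], "linear": [-5.25, 1, 0], "grip": 0}, {"delta_rot": [0, 0, 0], "linear": [0, 0, 0], "grip": 0}])

```text
time_s: 10.72
tool_pos: [503.6, -415.9, 113.0]
ee_rot: [2.374, 2.056, -0.0]
force: [-0.3, 1.1, -1.9]
grip_width: 19.1
```

```bash
python3 - <<'E'
from h import *
np.set_printoptions(suppress=True,precision=1)
go([503,-412.6,46],88)
ft=arm.grab_frame("top");fs=arm.grab_frame("side");fw=arm.grab_frame("wrist")
crop(ft,"t9",340,160,540,310,4);crop(fs,"s9",320,220,420,310,7);cv2.imwrite("pics/w9.png",fw["pixels"][:,:,::-1])
for n,f in(("t",ft),("s",fs)):
  for b in blobs(f,"orange",6): print(n,b[0],b[1], px2plane(f,b[1],11)[0])
for c in("red","yellow","green"): print(c,[(b[0],b[1]) for b in blobs(ft,c)])
E
```

```text
t 10.72 tcp [ 503.6 -415.9  113. ] yaw 81.8 z [ 0. -0. -1.] F [-0.3  1.1 -1.9] T [0. 0. 0.] w 19.1
shift cm [ 0.3 -0.1  6.7] turn z -6.2
t 26 [403.2 275.8] [ 439.4 -207.2   11. ]
t 25 [390.8 272.5] [ 447.4 -178.9   11. ]
t 23 [370.4 270.6] [ 452.6 -132.2   11. ]
t 16 [372.8 263.9] [ 468.  -137.9   11. ]
t 15 [406. 269.] [ 454.9 -214.    11. ]
s 29 [370.8 260.1] [ 445.9 -179.2   11. ]
s 24 [377.5 252.6] [ 438.8 -208.3   11. ]
s 21 [372.6 248. ] [ 455.2 -217.6   11. ]
s 21 [356.1 268.8] [ 468.9 -139.7   11. ]
s 19 [362.7 272.8] [ 450.  -134.5   11. ]
red [(np.int32(83), array([329.3, 274.7]))]
yellow [(np.int32(107), array([289. , 271.4]))]
green [(np.int32(89), array([248.2, 271.4]))]
```

View pics/t9.png

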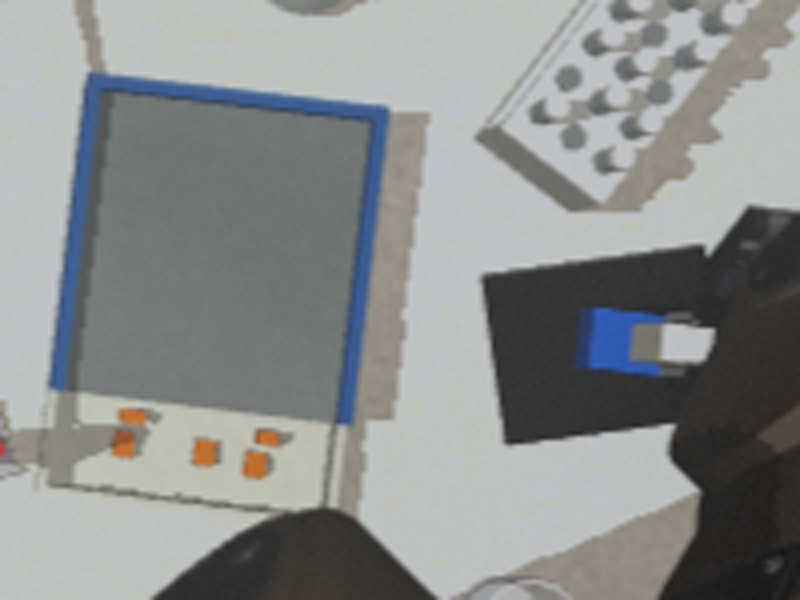

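View pics/s9.png

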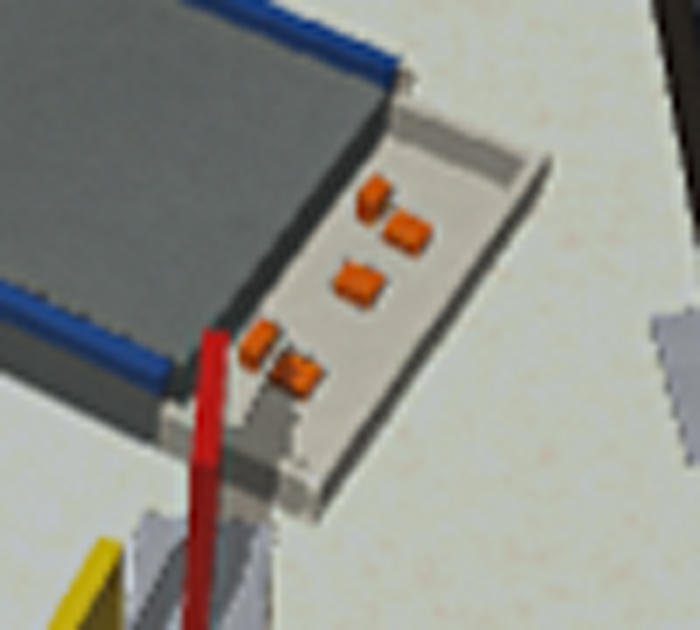

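View pics/w9.png

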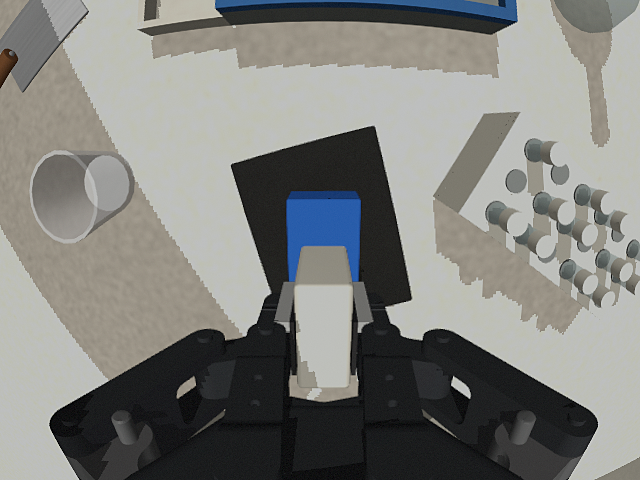

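All five chips lie in the trough (top crop y 410–465); those near the deck edge come out at deck x ≈ -100. Now the scraper goes down on the pad.

>>> drive_tool(moves=[{"delta_rot": [0, 0, -6], "linear": [0.2, -0.1, 2.5], "grip": 0}, {"delta_rot": [0, 0, 0], "linear": [0, 0, 2.5], "grip": 0}, {"delta_rot": [0, 0, 0], "linear": [0, 0, 1.2], "grip": 0}, {"delta_rot": [0, 0, 0], "linear": [0, 0, 0.4], "grip": 0}, {"delta_rot": [0, 0, 0], "linear": [0, 0, 0], "grip": 0}])

```text
time_s: 11.5
tool_pos: [503.5, -410.2, 48.1]
ee_rot: [2.26, 2.182, -0.0]
force: [-0.1, -0.8, -1.6]
grip_width: 18.9
```

```bash
python3 - <<'E'
from h import *
st()
E
```

```text
t 11.5 tcp [ 503.5 -410.2   48.1] yaw 88.0 z [ 0. -0. -1.] F [-0.1 -0.8 -1.6] T [ 0.02  0.   -0.04] w 18.9
```

>>> drive_tool(moves=[{"delta_rot": [0, 0, 0], "linear": [0, 0, 0.2], "grip": 0}, {"delta_rot": [0, 0, 0], "linear": [0, 0, 0], "grip": 0.35}, {"delta_rot": [0, 0, 0], "linear": [0, 0, 0], "grip": 0.5}, {"delta_rot": [0, 0, 0], "linear": [0, 0, 0], "grip": 0.8}, {"delta_rot": [0, 0, 0], "linear": [0, 0, -4], "grip": 0.8}, {"delta_rot": [0, 0, 0], "linear": [0, 0, -6], "grip": 0.8}, {"delta_rot": [0, 0, 0], "linear": [0, 0, -6], "grip": 0.8}, {"delta_rot": [0, 0, 0], "linear": [0, 0, -2], "grip": 0.8}])

```text
time_s: 12.5
tool_pos: [503.8, -410.9, 230.0]
ee_rot: [2.256, 2.178, 0.0]
force: [-0.1, 0.3, -0.1]
grip_width: 68.5
```

```bash
python3 - <<'E'
from h import *
st()
fw=arm.grab_frame("wrist");cv2.imwrite("pics/w10.png",fw["pixels"][:,:,::-1])
E
```

```text
t 12.5 tcp [ 503.8 -410.9  230. ] yaw 87.99 z [ 0.004 -0.004 -1.   ] F [-0.1  0.3 -0.1] T [-0.02  0.   -0.  ] w 68.5
```

View pics/w10.png

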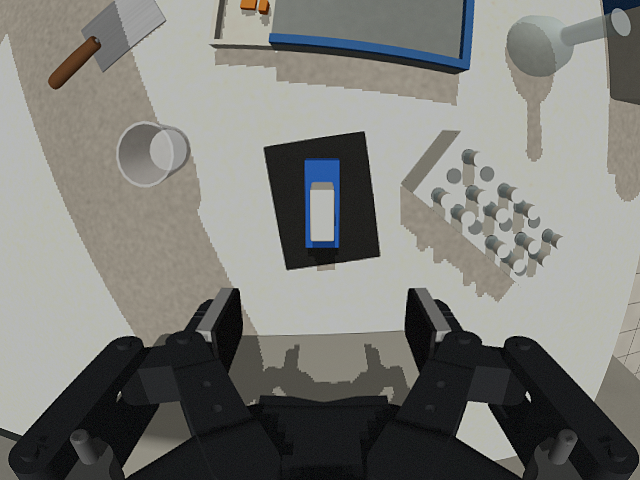

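The scraper stands upright in the middle of its pad (wrist view (322,205)). The gauges are next, starting with red.

>>> drive_tool(moves=[{"delta_rot": [0, 0, 0], "linear": [5.3, -0.95, 0], "grip": 0.7}, {"delta_rot": [0, 0, 0], "linear": [5.3, -0.95, 0], "grip": 0.7}, {"delta_rot": [0, 0, 0], "linear": [5.3, -0.95, 0], "grip": 0.7}, {"delta_rot": [0, 0, 0], "linear": [5.3, -0.95, 0], "grip": 0.7}, {"delta_rot": [0, 0, 0], "linear": [5.3, -0.95, 0], "grip": 0.7}, {"delta_rot": [0, 0, 0], "linear": [5.3, -0.95, 0], "grip": 0.7}, {"delta_rot": [0, 0, -9.7], "linear": [5.3, -0.95, 0], "grip": 0.7}, {"delta_rot": [0, 0, -9.7], "linear": [0, 0, 3], "grip": 0.7}])

```text
time_s: 13.55
tool_pos: [449.7, -34.5, 196.2]
ee_rot: [1.847, 2.538, 0.002]
force: [-0.4, -0.4, -0.9]
grip_width: 59.9
```

```bash
python3 - <<'E'
from h import *
np.set_printoptions(suppress=True,precision=1)
st()
fw=arm.grab_frame("wrist");cv2.imwrite("pics/w11.png",fw["pixels"][:,:,::-1])
st()
hsv=cv2.cvtColor(fw["pixels"],cv2.COLOR_RGB2HSV)
print(projw(fw,[[450.7,-38.4,110]]))
ft=arm.grab_frame("top");crop(ft,"t11",220,230,360,300,5)
E
```

```text
t 13.55 tcp [449.7 -34.5 196.2] yaw 107.92 z [ 0. -0. -1.] F [-0.4 -0.4 -0.9] T [-0.  -0.1 -0.1] w 59.9
t 13.6 tcp [448.3 -35.3 192.3] yaw 108.33 z [-0.  0. -1.] F [-0.2 -0.1 -4.3] T [-0. -0. -0.] w 59.7
[[321.5 249.9]]
```

View pics/w11.png

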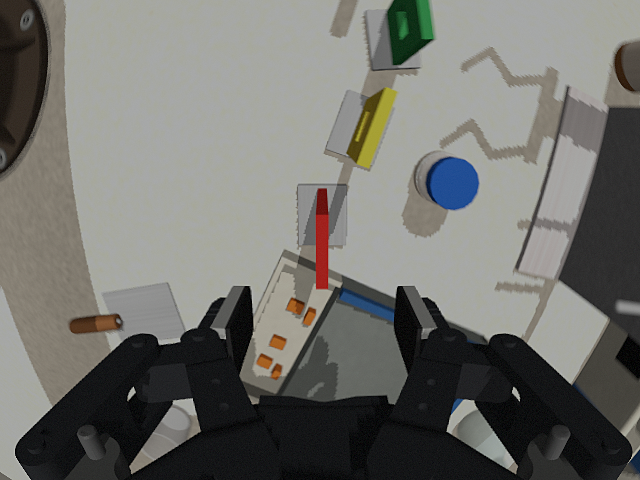

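The red plate is vertical in the wrist view at column 322, so the jaws are aligned and centred on it.

>>> drive_tool(moves=[{"delta_rot": [0, 0, 0], "linear": [0, 0, 0], "grip": 0.7}])

```text
time_s: 13.78
tool_pos: [450.0, -37.5, 195.7]
ee_rot: [-1.865, -2.527, 0.001]
force: [1.0, -0.7, 0.4]
grip_width: 59.7
```

```bash
python3 - <<'E'
from h import *
go([450.7,-38.4,87],107.4)
f=arm.grab_frame("wrist")
for b in blobs(f,"red",30): print(b[0],b[1],np.round(b[2],1) if 0 else b[2])
m=b[3];
for z in(110,):
    v0=m[:,1].min();
    for v in (m[:,1].min()+2,m[:,1].mean(),m[:,1].max()-2):
        r=m[abs(m[:,1]-v)<1.5];print(v,r[:,0].mean(),r[:,0].min(),r[:,0].max(),w2plane(f,[r[:,0].mean(),v],110)[0].round(1))
E
```

```text
t 13.78 tcp [450.  -37.5 195.7] yaw 107.13 z [-0.001  0.    -1.   ] F [ 1.  -0.7  0.4] T [-0.    0.06  0.01] w 59.7
shift cm [-0.11  0.05 10.87] turn z -0.27
1204 [323.11710963 237.04401993] ((323.0, 235.5), (99.0, 12.0), 90.0)
188.0 323.0 319.0 327.0 [440.   -3.6 110. ]
237.04402 323.0 317.0 329.0 [449.  -32.9 110. ]
283.0 323.5 318.0 329.0 [458.5 -62.5 110. ]
```

>>> drive_tool(moves=[{"delta_rot": [0, 0, 0], "linear": [-0.1, 0.1, 4], "grip": 0.7}, {"delta_rot": [0, 0, 0], "linear": [0, 0, 4], "grip": 0.7}, {"delta_rot": [0, 0, 0], "linear": [0, 0, 2.8], "grip": 0.7}, {"delta_rot": [0, 0, 0], "linear": [0, 0, 0], "grip": 0.4}, {"delta_rot": [0, 0, 0], "linear": [0, 0, 0], "grip": 0}, {"delta_rot": [0, 0, 0], "linear": [0, 0, 0], "grip": 0}, {"delta_rot": [0, 0, 0], "linear": [0, 0, 0], "grip": 0}, {"delta_rot": [0, 0, 0], "linear": [0, 0, 0], "grip": 0}], force=50)

```text
time_s: 14.82
tool_pos: [451.5, -38.0, 88.7]
ee_rot: [1.859, 2.53, 0.001]
force: [-1.0, -0.3, 8.9]
grip_width: 6.9
```

```bash
python3 - <<'E'
from h import *
st()
f=arm.grab_frame("wrist");cv2.imwrite("pics/w12.png",f["pixels"][:,:,::-1])
f=arm.grab_frame("side");crop(f,"s12",290,220,430,320,5)
E
```

```text
t 14.82 tcp [451.5 -38.   88.7] yaw 107.37 z [ 0.002 -0.001 -1.   ] F [-1.  -0.3  8.9] T [-0.18  0.26 -0.05] w 6.9
```

View pics/w12.png

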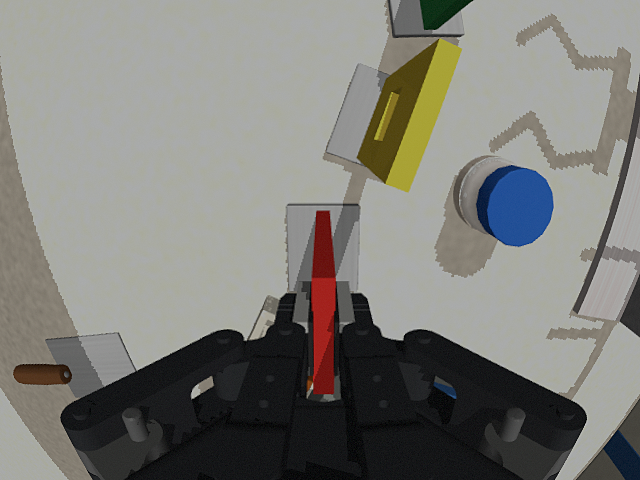

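View pics/s12.png

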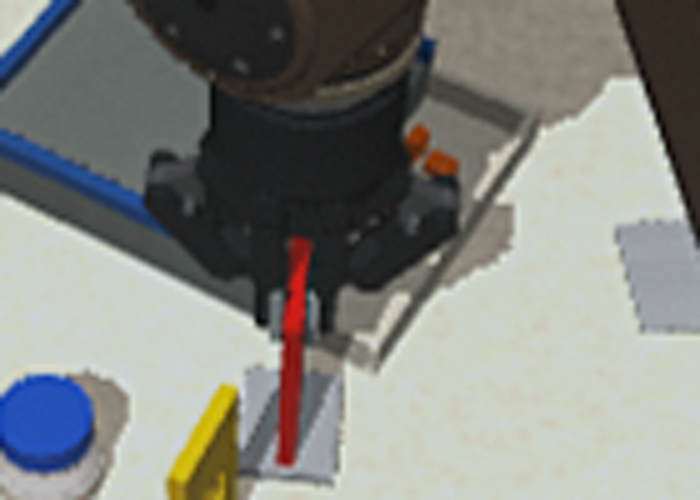

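The red gauge is held by its top edge (opening 6.9 mm). I'll lift, turn and bring it in front of the right-hand peg.

>>> drive_tool(moves=[{"delta_rot": [0, 0, 0], "linear": [0, 0, -4.6], "grip": 0}, {"delta_rot": [0, 0, 6.35], "linear": [0, 0, -4.7], "grip": 0}, {"delta_rot": [0, 0, 6.35], "linear": [0, 0, 0], "grip": 0}, {"delta_rot": [0, 0, 0], "linear": [0.45, 4.4, 0], "grip": 0}, {"delta_rot": [0, 0, 0], "linear": [0.45, 4.4, 0], "grip": 0}, {"delta_rot": [0, 0, 0], "linear": [0.5, 4.4, 0], "grip": 0}, {"delta_rot": [0, 0, 0], "linear": [0.5, 4.4, 0], "grip": 0}, {"delta_rot": [0, 0, 0], "linear": [0, 0, 0], "grip": 0}])

```text
time_s: 15.92
tool_pos: [626.8, -3.9, 180.4]
ee_rot: [2.127, 2.311, 0.001]
force: [-0.5, -0.3, -1.3]
grip_width: 7.0
```

```bash
python3 - <<'E'
from h import *
go([625.8,-4.5,181.7],94.7)
f=arm.grab_frame("wrist");cv2.imwrite("pics/w13.png",f["pixels"][:,:,::-1])
f=arm.grab_frame("side");crop(f,"s13",170,180,330,300,5)
f=arm.grab_frame("top");crop(f,"t13",220,130,380,250,5)
E
```

```text
t 15.93 tcp [626.8  -3.9 180.4] yaw 94.73 z [ 0.001 -0.    -1.   ] F [-0.5 -0.3 -1.3] T [ 0.03  0.01 -0.02] w 7.0
shift cm [-0.05 -0.1  -0.13] turn z 0.03
```

View pics/w13.png

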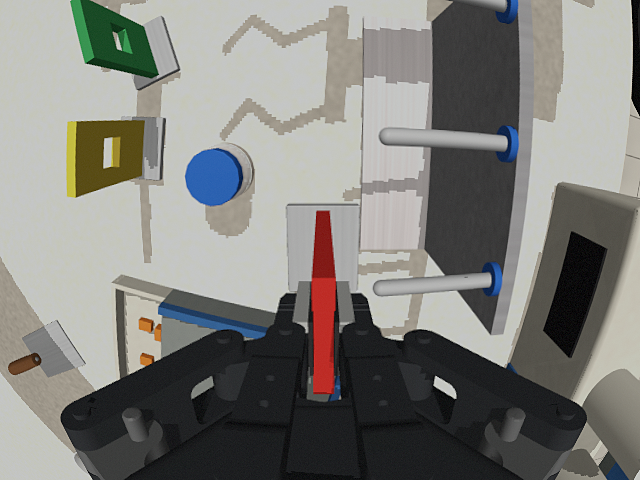

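View pics/s13.png

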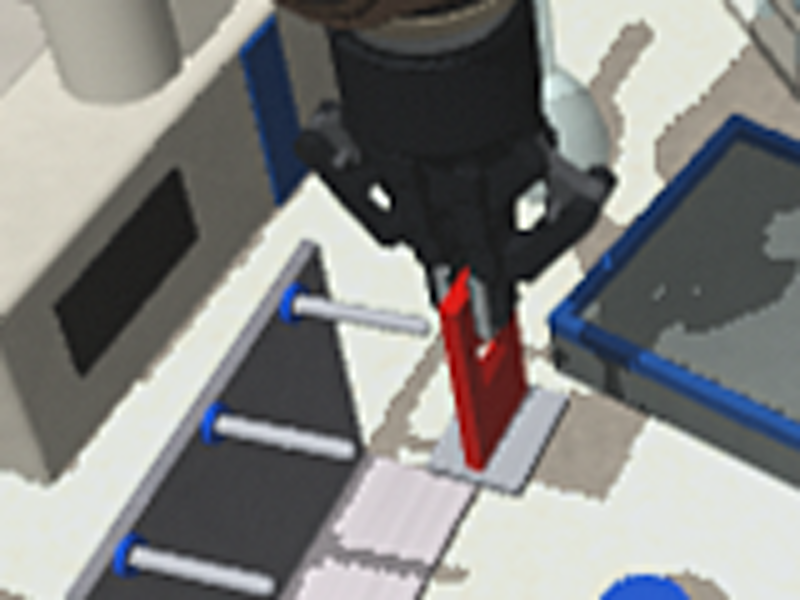

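View pics/t13.png

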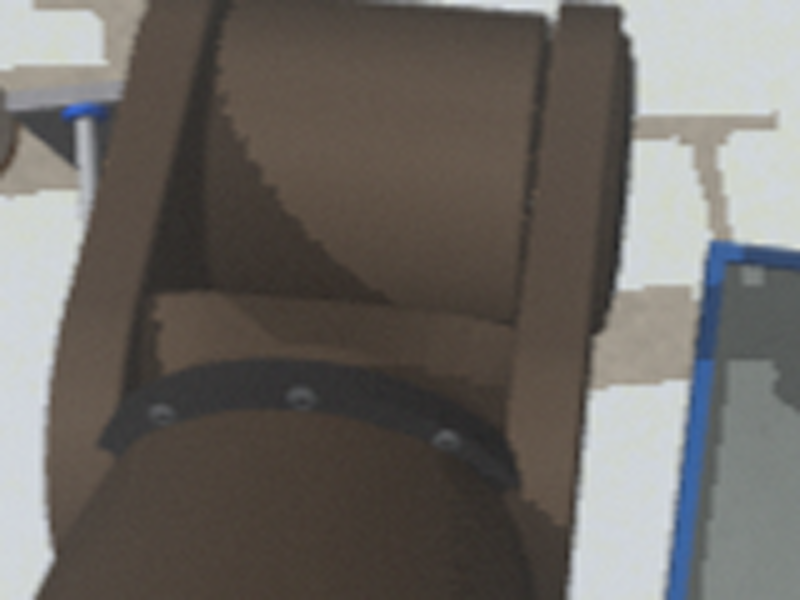

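Wrist view: the right peg runs from (380,288) to (492,278), and the plate's top edge starts at (323,278). I'll check both against projections before inserting.

```bash
python3 - <<'E'
from h import *
np.set_printoptions(suppress=True,precision=1)
s,M=st();T=s["tool_pos"]
f=arm.grab_frame("wrist")
tip=np.array([650.7,-2.4,156]);ux=np.array([.9966,.083,0])
print("tip, base",projw(f,[tip,tip+67*ux-[0,0,8]]))
for dx in(20,25,30): print(dx,projw(f,[T+M@np.array([dx,0,-21.3])]))
fs=arm.grab_frame("side")
for dy in(-4,0,4): print(dy,proj(fs,[tip+[0,dy,0]]))
eye=T+M@np.array([0,0,26.7])
print("eye",eye,"side eye px",proj(fs,[eye]))
E
```

```text
t 16.07 tcp [624.1  -4.5 180.6] yaw 94.68 z [-0. -0. -1.] F [ 0.8  0.5 -1.1] T [-0.  0.  0.] w 7.1
tip, base [[378.1 284. ]
 [499.2 274.4]]
20 [[320.8 285. ]]
25 [[320.7 271.2]]
30 [[320.7 256.9]]
-4 [[255.5 244.4]]
0 [[254.6 245.7]]
4 [[253.7 247.1]]
eye [624.1  -4.5 153.9] side eye px [[266.3 249.5]]
```

Projections agree within about 2 mm. I'll nudge +2.5 mm in y and up 1.5 mm, insert 56 mm, then lower onto the peg.

>>> drive_tool(moves=[{"delta_rot": [0, 0, 0], "linear": [0.25, 0, -0.15], "grip": 0}, {"delta_rot": [0, 0, 0], "linear": [0, 1.5, 0], "grip": 0}, {"delta_rot": [0, 0, 0], "linear": [0, 2, 0], "grip": 0}, {"delta_rot": [0, 0, 0], "linear": [0, 2, 0], "grip": 0}, {"delta_rot": [0, 0, 0], "linear": [0, 0, 0], "grip": 0}])

```text
time_s: 16.8
tool_pos: [679.9, 2.5, 182.0]
ee_rot: [2.129, 2.31, 0.0]
force: [0.2, -0.4, -0.7]
grip_width: 7.2
```

```bash
python3 - <<'E'
from h import *
st()
f=arm.grab_frame("side");crop(f,"s14",170,180,330,300,5)
f=arm.grab_frame("wrist");cv2.imwrite("pics/w14.png",f["pixels"][:,:,::-1])
E
```

```text
t 16.8 tcp [679.9   2.5 182. ] yaw 94.69 z [ 0. -0. -1.] F [ 0.2 -0.4 -0.7] T [ 0.   -0.01  0.02] w 7.2
```

View pics/s14.png

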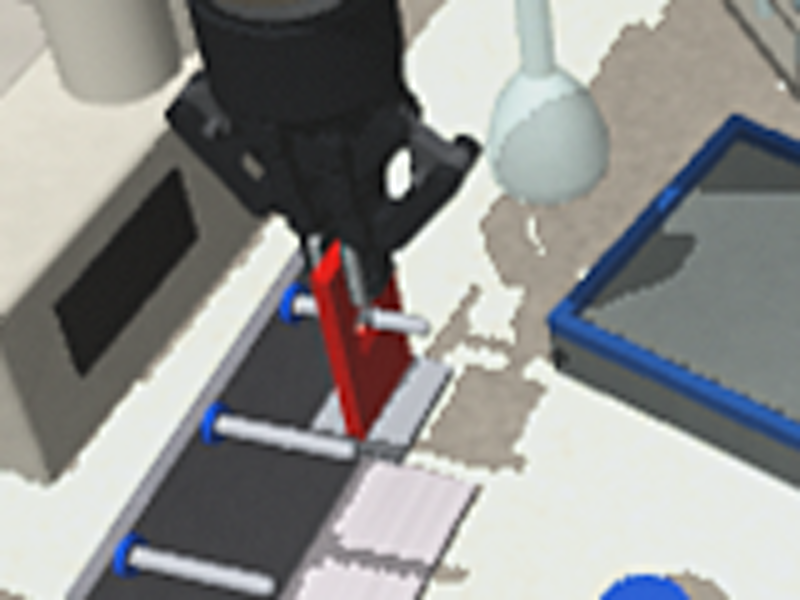

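View pics/w14.png

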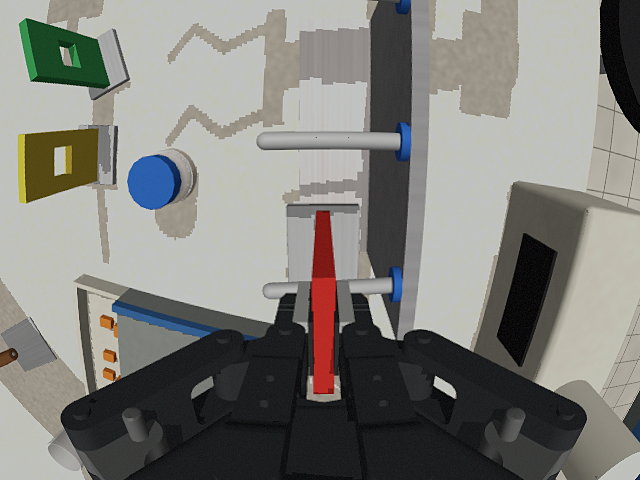

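The peg goes through the eye: in the side crop it shows on both sides, at (300,305) and (410,322). Now lower.

>>> drive_tool(moves=[{"delta_rot": [0, 0, 0], "linear": [0, 0, 0.5], "grip": 0}, {"delta_rot": [0, 0, 0], "linear": [0, 0, 0.4], "grip": 0}, {"delta_rot": [0, 0, 0], "linear": [0, 0, 0.2], "grip": 0}, {"delta_rot": [0, 0, 0], "linear": [0, 0, 0], "grip": 0}])

```text
time_s: 17.4
tool_pos: [679.4, 2.5, 171.6]
ee_rot: [2.129, 2.31, 0.0]
force: [-2.0, 0.5, 3.4]
grip_width: 7.1
```

>>> drive_tool(moves=[{"delta_rot": [0, 0, 0], "linear": [0, 0, 0], "grip": 0.15}, {"delta_rot": [0, 0, 0], "linear": [0, 0, 0], "grip": 0.25}, {"delta_rot": [0, 0, 0], "linear": [0, 0, 0], "grip": 0.4}, {"delta_rot": [0, 0, 0], "linear": [0, 0, 0], "grip": 0.4}, {"delta_rot": [0, 0, 0], "linear": [0, 0, -2], "grip": 0.4}, {"delta_rot": [0, 0, 0], "linear": [0, 0, -4], "grip": 0.5}])

```text
time_s: 18.15
tool_pos: [679.0, 2.5, 230.2]
ee_rot: [-2.127, -2.308, 0.003]
force: [2.1, -0.0, -0.7]
grip_width: 42.8
```

```bash
python3 - <<'E'
from h import *
go([459.9,46.4,87],86.3)
f=arm.grab_frame("side");crop(f,"s15",170,180,330,300,5)
f=arm.grab_frame("wrist");cv2.imwrite("pics/w15.png",f["pixels"][:,:,::-1])
E
```

```text
t 18.15 tcp [679.    2.5 230.2] yaw 94.68 z [-0.003  0.    -1.   ] F [ 2.1 -0.  -0.7] T [0.   0.01 0.02] w 42.8
shift cm [  6.16 -21.43  14.39] turn z 8.38
```

View pics/s15.png

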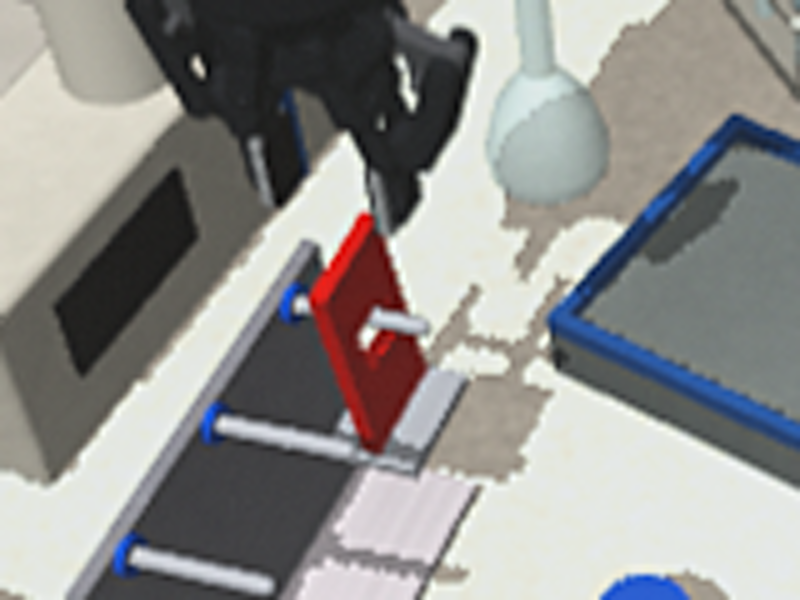

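View pics/w15.png

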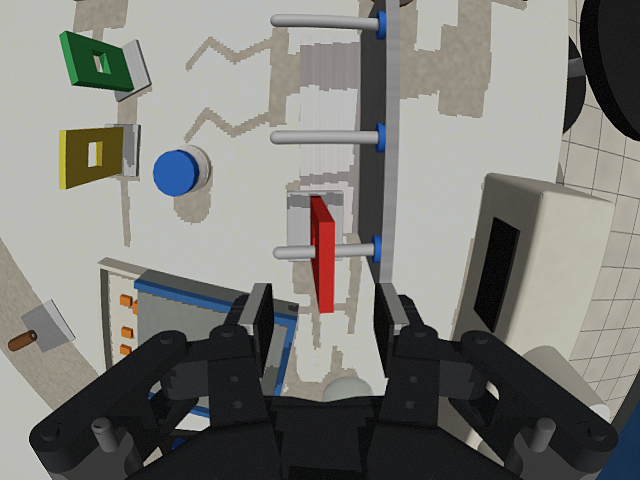

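The red gauge hangs on its peg (side crop: peg through the eye at (390,320), upright). Yellow is next.

>>> drive_tool(moves=[{"delta_rot": [0, 0, 0], "linear": [1.55, -5.35, 0], "grip": 0.7}, {"delta_rot": [0, 0, 0], "linear": [1.55, -5.35, 0], "grip": 0.7}, {"delta_rot": [0, 0, 0], "linear": [1.55, -5.35, 1], "grip": 0.7}, {"delta_rot": [0, 0, 0], "linear": [1.55, -5.35, 1.5], "grip": 0.7}, {"delta_rot": [0, 0, 8.4], "linear": [0, 0, 1.5], "grip": 0.7}, {"delta_rot": [0, 0, 0], "linear": [0, 0, 0], "grip": 0.7}])

```text
time_s: 19.0
tool_pos: [460.8, 46.9, 190.6]
ee_rot: [-2.291, -2.149, 0.001]
force: [0.6, -0.0, 0.9]
grip_width: 59.5
```

```bash
cat >> h.py <<'E'
def topedge(f,col):
    """columns/rows of a gauge seen from the wrist"""
    b=blobs(f,col,30)[0];m=b[3]
    print(col,"rows",m[:,1].min(),m[:,1].max())
    for v in np.linspace(m[:,1].min()+3,m[:,1].max()-2,6):
        r=m[abs(m[:,1]-v)<1];print(round(v),r[:,0].min(),r[:,0].max(),"mid@110",w2plane(f,[r[:,0].mean(),v],110)[0].round(1)[:2])
E
python3 - <<'E'
from h import *
go([459.9,46.4,87],86.3)
f=arm.grab_frame("wrist");cv2.imwrite("pics/w16.png",f["pixels"][:,:,::-1])
topedge(f,"yellow"); print(projw(f,[[459.9,46.4,110]]))
E
```

```text
t 19.0 tcp [460.8  46.9 190.6] yaw 86.34 z [-0.001 -0.    -1.   ] F [ 0.6 -0.   0.9] T [ 0.02 -0.03  0.01] w 59.5
shift cm [-0.05 -0.07 10.36] turn z 0.04
yellow rows 189.0 288.0
192 315.0 322.0 mid@110 [460.9  80.9]
211 313.0 325.0 mid@110 [460.4  69.6]
230 314.0 325.0 mid@110 [460.  58.]
248 314.0 326.0 mid@110 [459.5  46.1]
267 315.0 326.0 mid@110 [459.   33.8]
286 315.0 327.0 mid@110 [458.4  21. ]
[[320.64323257 247.88075957]]
```

View pics/w16.png

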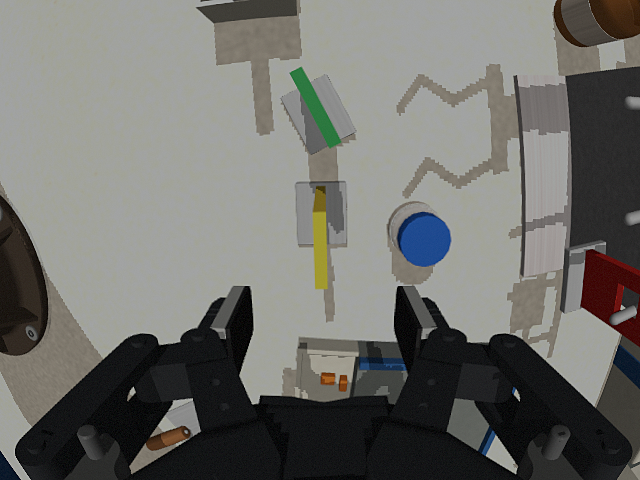

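Yellow is aligned: column 320, near end at y≈20, so its centre is at about (459.5,45).

>>> drive_tool(moves=[{"delta_rot": [0, 0, 0], "linear": [-0.2, -0.1, 4], "grip": 0.7}, {"delta_rot": [0, 0, 0], "linear": [0, 0, 4], "grip": 0.7}, {"delta_rot": [0, 0, 0], "linear": [0, 0, 2.3], "grip": 0.7}, {"delta_rot": [0, 0, 0], "linear": [0, 0, 0], "grip": 0.4}, {"delta_rot": [0, 0, 0], "linear": [0, 0, 0], "grip": 0}, {"delta_rot": [0, 0, 0], "linear": [0, 0, 0], "grip": 0}, {"delta_rot": [0, 0, 0], "linear": [0, 0, 0], "grip": 0}, {"delta_rot": [0, 0, 0], "linear": [0, 0, 0], "grip": 0}])

```text
time_s: 20.05
tool_pos: [460.3, 44.8, 88.8]
ee_rot: [2.291, 2.148, 0.001]
force: [-1.6, -0.5, 7.3]
grip_width: 6.9
```

```bash
python3 - <<'E'
from h import *
s,M=st();z=s["tool_pos"][2]
tip=np.array([645.2,67.9]);pre=tip-25*np.array([.9966,.083]);print("offset",z-62)
go([*pre,155+z-62],94.7)
f=arm.grab_frame("wrist");cv2.imwrite("pics/w17.png",f["pixels"][:,:,::-1])
E
```

```text
t 20.05 tcp [460.3  44.8  88.8] yaw 86.3 z [ 0.001 -0.    -1.   ] F [-1.6 -0.5  7.3] T [-0.06  0.14 -0.  ] w 6.9
offset 26.807812360984144
t 20.05 tcp [460.3  44.8  88.8] yaw 86.3 z [ 0.001 -0.    -1.   ] F [-1.6 -0.5  7.3] T [-0.06  0.14 -0.  ] w 6.9
shift cm [ 3.13 15.84 -9.28] turn z -8.4
```

View pics/w17.png

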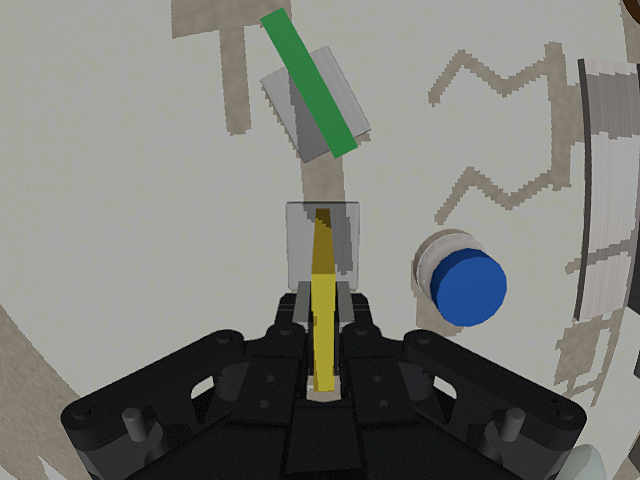

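>>> drive_tool(moves=[{"delta_rot": [0, 0, 0], "linear": [0, 0, -4.6], "grip": 0}, {"delta_rot": [0, 0, 0], "linear": [0, 0, -4.85], "grip": 0}, {"delta_rot": [0, 0, 0], "linear": [0.8, 4, 0], "grip": 0}, {"delta_rot": [0, 0, 0], "linear": [0.75, 4, 0], "grip": 0}, {"delta_rot": [0, 0, 0], "linear": [0.75, 4, 0], "grip": 0}, {"delta_rot": [0, 0, 0], "linear": [0.75, 3.85, 0], "grip": 0}, {"delta_rot": [0, 0, -8.4], "linear": [0, 0, 0], "grip": 0}, {"delta_rot": [0, 0, 0], "linear": [0, 0, 0], "grip": 0}])

```text
time_s: 21.1
tool_pos: [620.0, 65.1, 182.3]
ee_rot: [-2.129, -2.309, 0.001]
force: [0.4, 0.1, -0.8]
grip_width: 7.0
```

```bash
cat >> h.py <<'E'
def chk(tip,off,name):
    np.set_printoptions(suppress=True,precision=1)
    tip=np.array([*tip,156.]);ux=np.array([.9966,.083,0])
    pre=tip-25*ux;go([pre[0],pre[1],155+off],94.7)
    s=arm.sense();M=Ro.from_rotvec(s["ee_rot"]).as_matrix()
    f=arm.grab_frame("wrist");cv2.imwrite(f"pics/w{name}.png",f["pixels"][:,:,::-1])
    print("tip, base",projw(f,[tip,tip+67*ux-[0,0,8]]).tolist())
    print("end px for dx=20,25,30",projw(f,[s["tool_pos"]+M@np.array([d,0,-48+off]) for d in(20,25,30)])[:,1])
    fs=arm.grab_frame("side");crop(fs,f"s{name}",150,180,310,300,5);print("side tip crop px",(proj(fs,[tip])-[150,180])*5)
E
python3 - <<'E'
from h import *
chk([645.2,67.9],26.8,"18")
E
```

```text
t 21.1 tcp [620.   65.1 182.3] yaw 94.65 z [-0. -0. -1.] F [ 0.4  0.1 -0.8] T [0. 0. 0.] w 7.0
shift cm [0.1 0.  0.1] turn z -0.05
tip, base [[374.9912459277821, 280.9490207959679], [496.04548545873183, 271.7295117766972]]
end px for dx=20,25,30 [284.8 271.  256.7]
side tip crop px [[448.5 453.9]]
```

View pics/w18.png

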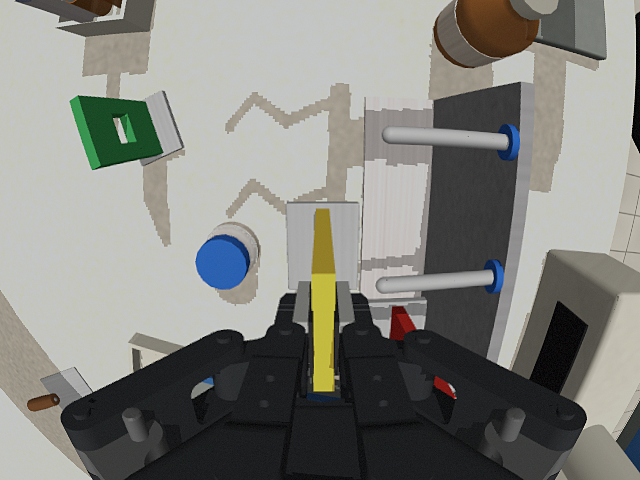

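View pics/s18.png

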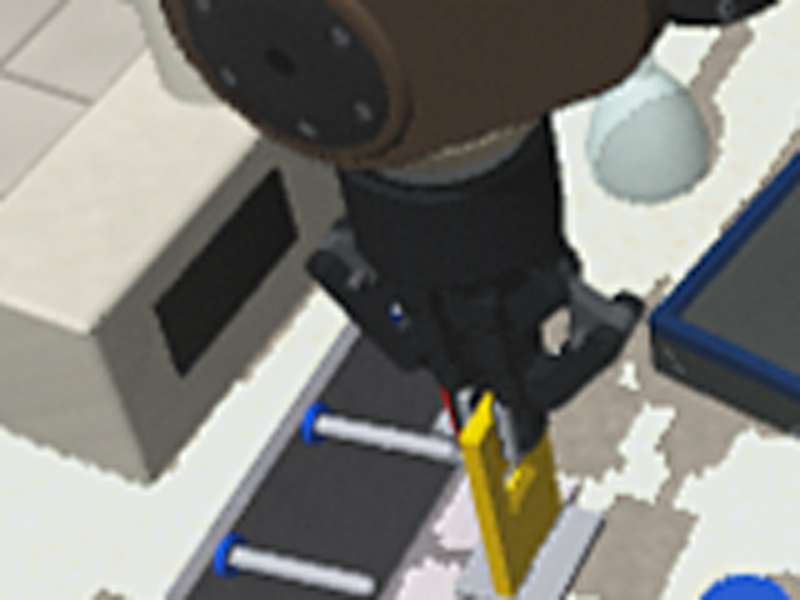

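The peg tip at (383,286) matches its projection to within about 1.5 mm, and the gauge is centred on it. Insert.

>>> drive_tool(moves=[{"delta_rot": [0, 0, 0], "linear": [0, 1.6, 0], "grip": 0}, {"delta_rot": [0, 0, 0], "linear": [0, 2, 0], "grip": 0}, {"delta_rot": [0, 0, 0], "linear": [0, 2, 0], "grip": 0}, {"delta_rot": [0, 0, 0], "linear": [0, 0, 0], "grip": 0}])

```text
time_s: 21.7
tool_pos: [676.3, 69.5, 182.4]
ee_rot: [2.131, 2.308, 0.0]
force: [-0.6, 0.2, -1.6]
grip_width: 6.9
```

```bash
python3 - <<'E'
from h import *
st()
f=arm.grab_frame("side");crop(f,"s19",150,180,310,300,5)
E
```

```text
t 21.7 tcp [676.3  69.5 182.4] yaw 94.57 z [ 0. -0. -1.] F [-0.6  0.2 -1.6] T [ 0.05  0.07 -0.01] w 6.9
```

View pics/s19.png

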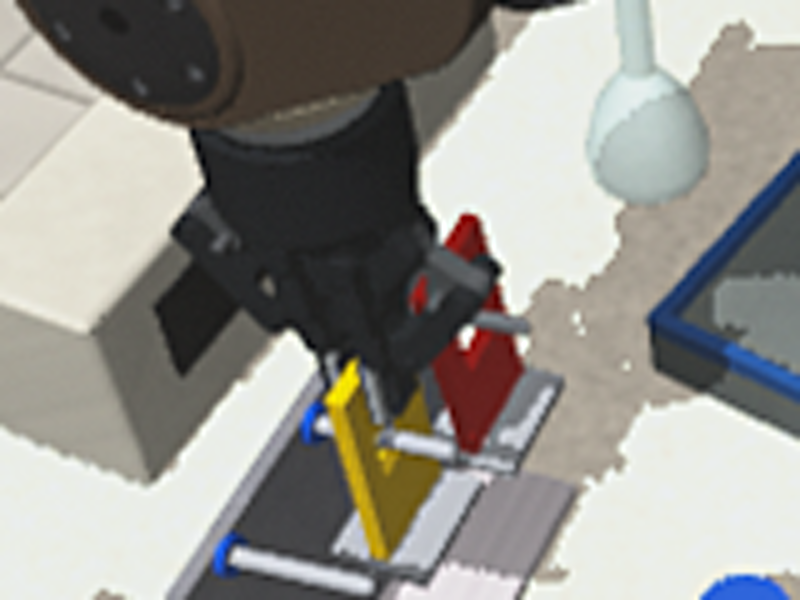

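The peg is through the yellow eye (side crop (395,440)). Lower and release.

>>> drive_tool(moves=[{"delta_rot": [0, 0, 0], "linear": [0, 0, 0.5], "grip": 0}, {"delta_rot": [0, 0, 0], "linear": [0, 0, 0.4], "grip": 0}, {"delta_rot": [0, 0, 0], "linear": [0, 0, 0.25], "grip": 0}, {"delta_rot": [0, 0, 0], "linear": [0, 0, 0], "grip": 0}])

```text
time_s: 22.25
tool_pos: [675.8, 69.6, 171.5]
ee_rot: [2.129, 2.31, 0.0]
force: [-1.8, 0.3, 3.2]
grip_width: 6.9
```

>>> drive_tool(moves=[{"delta_rot": [0, 0, 0], "linear": [0, 0, 0], "grip": 0.15}, {"delta_rot": [0, 0, 0], "linear": [0, 0, 0], "grip": 0.25}, {"delta_rot": [0, 0, 0], "linear": [0, 0, 0], "grip": 0.4}, {"delta_rot": [0, 0, 0], "linear": [0, 0, 0], "grip": 0.4}, {"delta_rot": [0, 0, 0], "linear": [0, 0, -2], "grip": 0.4}, {"delta_rot": [0, 0, 0], "linear": [0, 0, -4], "grip": 0.5}])

```text
time_s: 23.0
tool_pos: [675.5, 69.6, 230.2]
ee_rot: [-2.127, -2.309, 0.004]
force: [0.5, 0.0, 0.7]
grip_width: 42.7
```

```bash
python3 - <<'E'
from h import *
go([460.4,131.8,190],113.9)
f=arm.grab_frame("side");crop(f,"s20",150,180,310,300,5)
f=arm.grab_frame("wrist");cv2.imwrite("pics/w20.png",f["pixels"][:,:,::-1])
E
```

```text
t 23.0 tcp [675.5  69.6 230.2] yaw 94.68 z [-0.003 -0.    -1.   ] F [0.5 0.  0.7] T [ 0.06 -0.02  0.02] w 42.7
shift cm [  7.96 -20.91   4.09] turn z -19.22
```

View pics/s20.png

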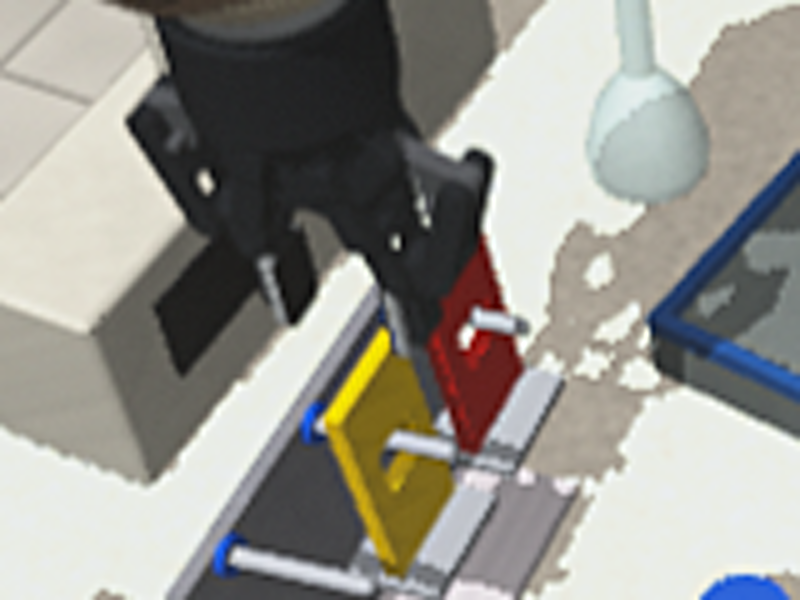

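View pics/w20.png

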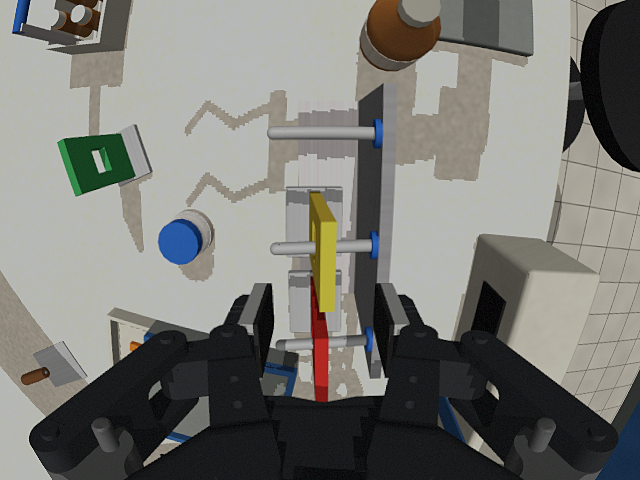

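Yellow hangs on the middle peg with red beside it. Green is next.

>>> drive_tool(moves=[{"delta_rot": [0, 0, 0], "linear": [2, -5.25, 0], "grip": 0.7}, {"delta_rot": [0, 0, 0], "linear": [2, -5.25, 0], "grip": 0.7}, {"delta_rot": [0, 0, 0], "linear": [2, -5.2, 1], "grip": 0.7}, {"delta_rot": [0, 0, 0], "linear": [2, -5.2, 1], "grip": 0.7}, {"delta_rot": [0, 0, -9.6], "linear": [0, 0, 1], "grip": 0.7}, {"delta_rot": [0, 0, -9.6], "linear": [0, 0, 1], "grip": 0.7}, {"delta_rot": [0, 0, 0], "linear": [0, 0, 0], "grip": 0.7}])

```text
time_s: 23.98
tool_pos: [460.8, 132.3, 190.5]
ee_rot: [-1.715, -2.631, 0.001]
force: [-0.2, -0.3, -0.3]
grip_width: 59.8
```

```bash
python3 - <<'E'
from h import *
go([460.4,131.8,87],113.9)
f=arm.grab_frame("wrist");cv2.imwrite("pics/w21.png",f["pixels"][:,:,::-1])
topedge(f,"green"); print(projw(f,[[460.4,131.8,110]]))
E
```

```text
t 23.98 tcp [460.8 132.3 190.5] yaw 113.83 z [-0.001 -0.    -1.   ] F [-0.2 -0.3 -0.3] T [ 0.05 -0.03 -0.03] w 59.8
shift cm [-0.03 -0.04 10.35] turn z -0.07
green rows 212.0 319.0
215 309.0 317.0 mid@110 [447.7 148.1]
235 306.0 316.0 mid@110 [451.6 136. ]
256 303.0 317.0 mid@110 [455.9 123.6]
276 304.0 315.0 mid@110 [461.2 111.1]
297 304.0 315.0 mid@110 [466.8  98. ]
317 304.0 314.0 mid@110 [472.4  84.1]
[[321.55025348 247.06954673]]
```

View pics/w21.png

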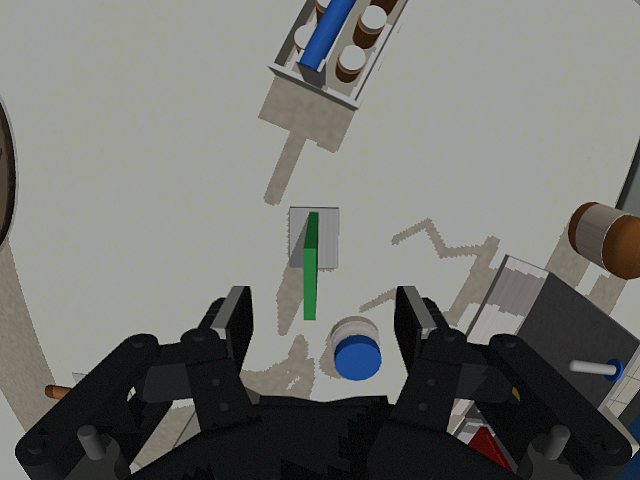

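The green gauge has been knocked aside: it is now at column 309, rows 212–319, instead of centred at 321. I'll remeasure.

```bash
python3 - <<'E'
from h import *
np.set_printoptions(suppress=True,precision=1)
ft=arm.grab_frame("top")
for b in blobs(ft,"green"): print(b[0],b[1],b[2],px2plane(ft,b[1],108))
f=arm.grab_frame("wrist");hsv=cv2.cvtColor(f["pixels"],cv2.COLOR_RGB2HSV)
b=blobs(f,"green",30)[0];m=b[3].astype(int);v=hsv[m[:,1],m[:,0],2]
br=m[v>(v.min()+v.max())/2];print(v.min(),v.max(),br.min(0),br.max(0))
r=cv2.minAreaRect(br.astype(np.float32));q=cv2.boxPoints(r);print(w2plane(f,r[0],110),w2plane(f,q,110)[:,:2].tolist())
go([463.3,106.1,87],112.5)
E
```

```text
88 [260.  270.6] ((259.69073486328125, 270.80413818359375), (3.6552464962005615, 23.75910186767578), 66.03751373291016) [[461.8 106.8 108. ]]
60 124 [302 248] [315 318]
[[463.1 106.3 110. ]] [[450.29745175241703, 126.23424330713159], [457.5948224088042, 129.44391085047627], [476.82061889472294, 84.61686484477825], [468.97561051136455, 81.11094304192603]]
t 24.12 tcp [461.3 132.2 191.2] yaw 113.68 z [ 0. -0. -1.] F [-0.4  0.5  0. ] T [-0.  -0.1 -0. ] w 59.5
shift cm [-2.5 -0.9 10.4] turn z 1.18
```

Both cameras agree: the green gauge is now at (463,106), 113°.

>>> drive_tool(moves=[{"delta_rot": [0, 0, 0.7], "linear": [-2.5, -0.9, 0], "grip": 0.7}, {"delta_rot": [0, 0, 0], "linear": [0, 0, 0], "grip": 0.7}, {"delta_rot": [0, 0, 0], "linear": [0, 0, 0], "grip": 0.7}])

```text
time_s: 24.5
tool_pos: [463.2, 106.0, 191.3]
ee_rot: [1.732, 2.621, 0.0]
force: [0.7, 0.5, -0.1]
grip_width: 59.7
```

```bash
python3 - <<'E'
from h import *
go([463.2,105.8,87],113)
f=arm.grab_frame("wrist");cv2.imwrite("pics/w22.png",f["pixels"][:,:,::-1])
topedge(f,"green")
E
```

```text
t 24.5 tcp [463.2 106.  191.3] yaw 113.09 z [ 0.  0. -1.] F [ 0.7  0.5 -0.1] T [-0.01 -0.02 -0.05] w 59.7
shift cm [-1.000e-02 -1.000e-02  1.043e+01] turn z 0.09
green rows 184.0 284.0
187 318.0 327.0 mid@110 [449.  139.6]
206 316.0 328.0 mid@110 [453.2 129. ]
225 316.0 328.0 mid@110 [457.8 118.2]
244 316.0 328.0 mid@110 [462.5 107.2]
263 316.0 328.0 mid@110 [467.3  95.8]
282 316.0 327.0 mid@110 [472.1  83.8]
```

View pics/w22.png

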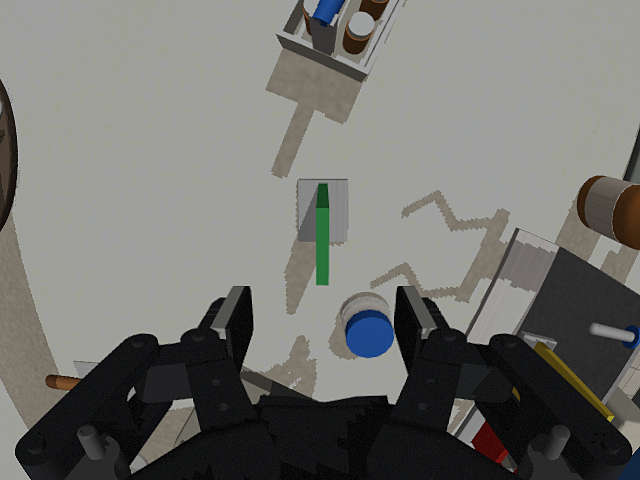

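Aligned now (column 322).

>>> drive_tool(moves=[{"delta_rot": [0, 0, 0], "linear": [0, 0, 4], "grip": 0.7}, {"delta_rot": [0, 0, 0], "linear": [0, 0, 4], "grip": 0.7}, {"delta_rot": [0, 0, 0], "linear": [0, 0, 2.4], "grip": 0.7}, {"delta_rot": [0, 0, 0], "linear": [0, 0, 0], "grip": 0.4}, {"delta_rot": [0, 0, 0], "linear": [0, 0, 0], "grip": 0}, {"delta_rot": [0, 0, 0], "linear": [0, 0, 0], "grip": 0}, {"delta_rot": [0, 0, 0], "linear": [0, 0, 0], "grip": 0}, {"delta_rot": [0, 0, 0], "linear": [0, 0, 0], "grip": 0}])

```text
time_s: 25.55
tool_pos: [463.5, 105.9, 88.0]
ee_rot: [1.729, 2.621, 0.002]
force: [-0.7, 1.6, 8.2]
grip_width: 7.2
```

```bash
python3 - <<'E'
from h import *
s,M=st();z=s["tool_pos"][2]
tip=np.array([639.1,137.5-1.2]);pre=tip-25*np.array([.9966,.083]);print("offset",z-62)
M2=Ro.from_euler('z',94.7,degrees=True).as_matrix()@np.diag([1,-1,-1])
d=np.array([*pre,155+z-62])-s["tool_pos"];print("d in yaw 94.7 axes cm",(M2.T@d/10).round(2))
f=arm.grab_frame("wrist");cv2.imwrite("pics/w23.png",f["pixels"][:,:,::-1])
E
```

```text
t 25.55 tcp [463.5 105.9  88. ] yaw 113.18 z [ 0.002  0.    -1.   ] F [-0.7  1.6  8.2] T [ 0.17  0.25 -0.03] w 7.2
offset 26.039658008133657
d in yaw 94.7 axes cm [ 1.59 15.25 -9.3 ]
```

View pics/w23.png

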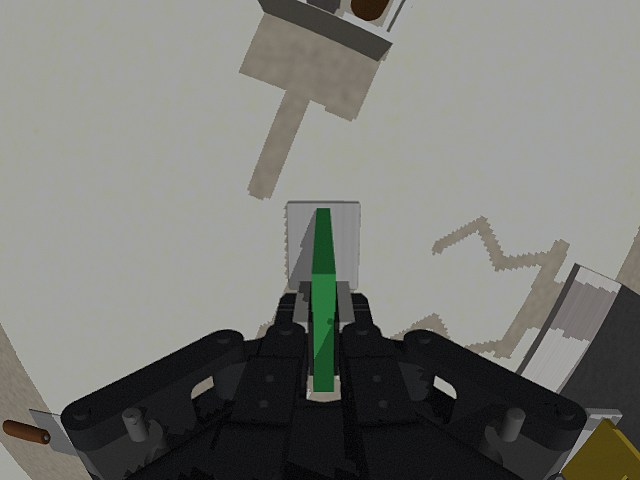

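Gripped. Lift 9.4 cm, turn 18.5°, then shift in the turned axes.

>>> drive_tool(moves=[{"delta_rot": [0, 0, 0], "linear": [0, 0, -4.6], "grip": 0}, {"delta_rot": [0, 0, 9.2], "linear": [0, 0, -4.8], "grip": 0}, {"delta_rot": [0, 0, 9.2], "linear": [0, 0, 0], "grip": 0}, {"delta_rot": [0, 0, 0], "linear": [0.4, 3.8, 0], "grip": 0}, {"delta_rot": [0, 0, 0], "linear": [0.4, 3.8, 0], "grip": 0}, {"delta_rot": [0, 0, 0], "linear": [0.4, 3.8, 0], "grip": 0}, {"delta_rot": [0, 0, 0], "linear": [0.4, 3.8, 0], "grip": 0}, {"delta_rot": [0, 0, 0], "linear": [0, 0, 0], "grip": 0}])

```text
time_s: 26.6
tool_pos: [614.8, 134.6, 180.8]
ee_rot: [2.126, 2.312, 0.001]
force: [-0.5, -0.4, -1.7]
grip_width: 7.0
```

```bash
python3 - <<'E'
from h import *
chk([639.1,136.3],26.0,"24")
E
```

```text
t 26.6 tcp [614.8 134.6 180.8] yaw 94.78 z [ 0. -0. -1.] F [-0.5 -0.4 -1.7] T [0.1 0.  0. ] w 7.0
shift cm [-0.  -0.1 -0. ] turn z 0.08
tip, base [[373.1963851218543, 284.24643133711663], [495.0681126618623, 274.8540074340553]]
end px for dx=20,25,30 [285.9 272.  257.6]
side tip crop px [[370.7 588.1]]
```

View pics/w24.png

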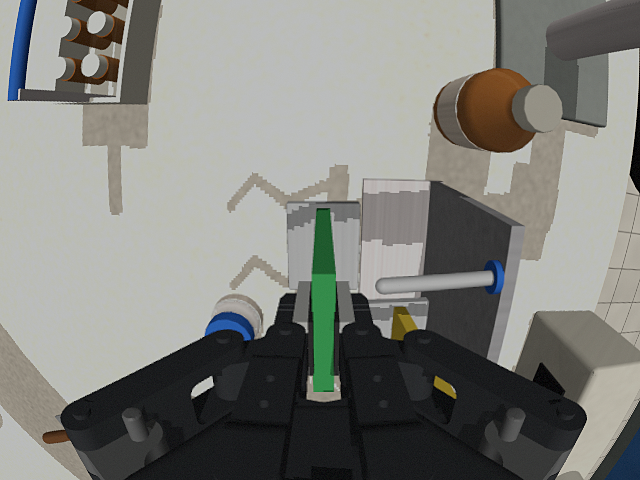

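View pics/s24.png

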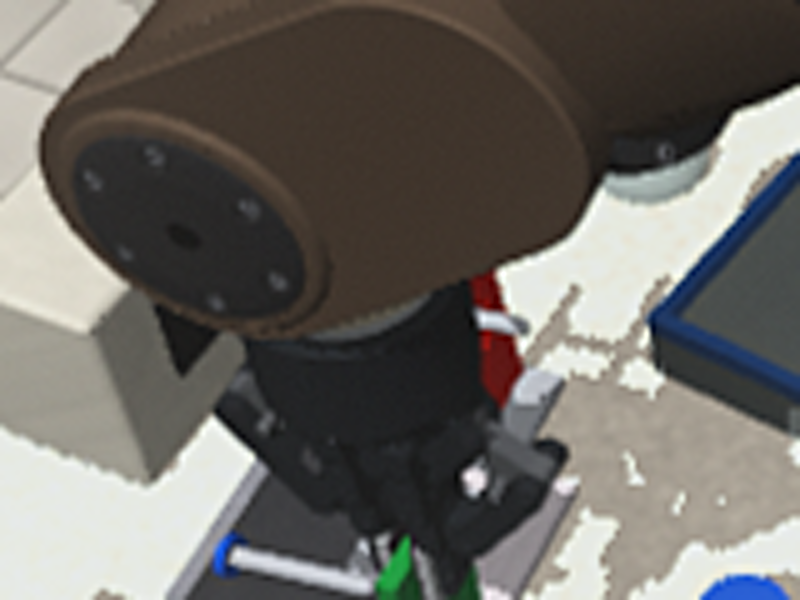

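The peg tip at (382,286) is lined up with the plate. Insert.

>>> drive_tool(moves=[{"delta_rot": [0, 0, 0], "linear": [0, 1.5, -0.05], "grip": 0}, {"delta_rot": [0, 0, 0], "linear": [0, 2, 0], "grip": 0}, {"delta_rot": [0, 0, 0], "linear": [0, 2, 0], "grip": 0}, {"delta_rot": [0, 0, 0], "linear": [0, 0, 0], "grip": 0}])

```text
time_s: 27.2
tool_pos: [667.8, 138.8, 181.6]
ee_rot: [2.127, 2.312, -0.0]
force: [-0.7, -0.4, -1.0]
grip_width: 6.8
```

```bash
python3 - <<'E'
from h import *
st()
f=arm.grab_frame("side");crop(f,"s25",150,210,310,330,5)
f=arm.grab_frame("wrist");cv2.imwrite("pics/w25.png",f["pixels"][:,:,::-1])
E
```

```text
t 27.2 tcp [667.8 138.8 181.6] yaw 94.77 z [-0. -0. -1.] F [-0.7 -0.4 -1. ] T [0.01 0.   0.03] w 6.8
```

View pics/s25.png

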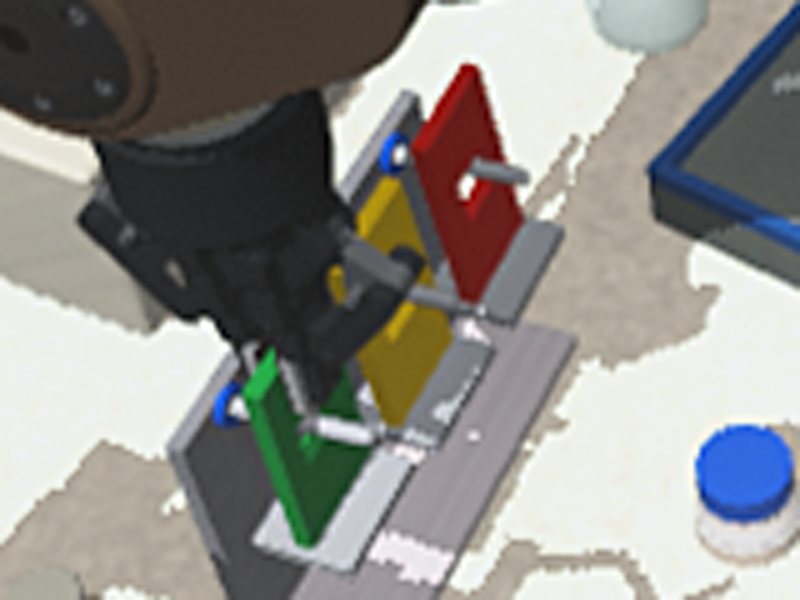

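View pics/w25.png

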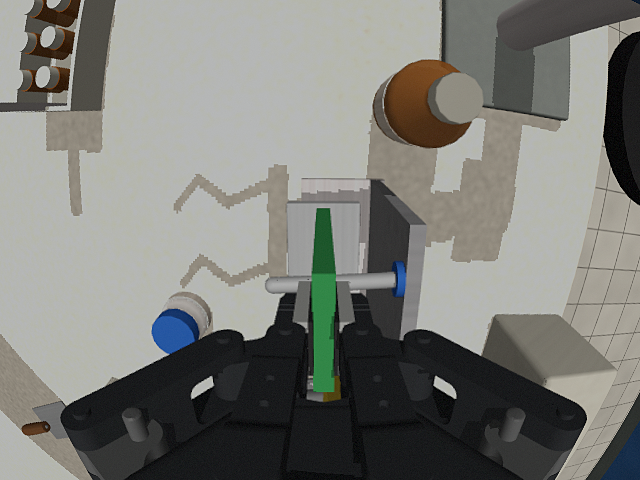

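The peg is through the green eye (side crop (340,430)). Lower, release and rise.

>>> drive_tool(moves=[{"delta_rot": [0, 0, 0], "linear": [0, 0, 0.5], "grip": 0}, {"delta_rot": [0, 0, 0], "linear": [0, 0, 0.4], "grip": 0}, {"delta_rot": [0, 0, 0], "linear": [0, 0, 0.25], "grip": 0}, {"delta_rot": [0, 0, 0], "linear": [0, 0, 0], "grip": 0}])

```text
time_s: 27.8
tool_pos: [667.8, 139.0, 170.9]
ee_rot: [2.126, 2.312, 0.0]
force: [-2.9, -1.3, 7.4]
grip_width: 7.3
```

>>> drive_tool(moves=[{"delta_rot": [0, 0, 0], "linear": [0, 0, 0], "grip": 0.15}, {"delta_rot": [0, 0, 0], "linear": [0, 0, 0], "grip": 0.25}, {"delta_rot": [0, 0, 0], "linear": [0, 0, 0], "grip": 0.4}, {"delta_rot": [0, 0, 0], "linear": [0, 0, 0], "grip": 0.4}, {"delta_rot": [0, 0, 0], "linear": [0, 0, -2], "grip": 0.4}, {"delta_rot": [0, 0, 0], "linear": [0, 0, -4], "grip": 0.5}])

```text
time_s: 28.55
tool_pos: [667.4, 138.9, 229.1]
ee_rot: [-2.125, -2.311, 0.004]
force: [0.3, 0.5, 0.6]
grip_width: 42.7
```

```bash
python3 - <<'E'
from h import *
st()
f=arm.grab_frame("side");crop(f,"s26",150,210,310,330,5)
ft=arm.grab_frame("top");fs=f
for b in blobs(ft,"blue"): print("t",b[0],b[1].round(1))
for b in blobs(fs,"blue"): print("s",b[0],b[1].round(1))
E
```

```text
t 28.55 tcp [667.4 138.9 229.1] yaw 94.78 z [-0.003 -0.    -1.   ] F [0.3 0.5 0.6] T [-0.02  0.04 -0.03] w 42.7
t 308 [417.3 207.6]
t 273 [299.  233.4]
t 259 [488.5 246.6]
t 212 [358.3 219.3]
t 83 [112.9  84. ]
t 80 [139.   81.5]
t 15 [270.3 147.9]
t 13 [388.  83.]
t 13 [237.7 151.6]
t 12 [305.4 144.6]
s 21272 [68.7 69.4]
s 720 [ 93.6 324.1]
s 713 [315.8 237.5]
s 527 [295.8 424. ]
s 441 [ 62.7 338. ]
s 301 [298.3 304.1]
s 123 [226.1 209.6]
s 32 [194.7 290.6]
```

View pics/s26.png

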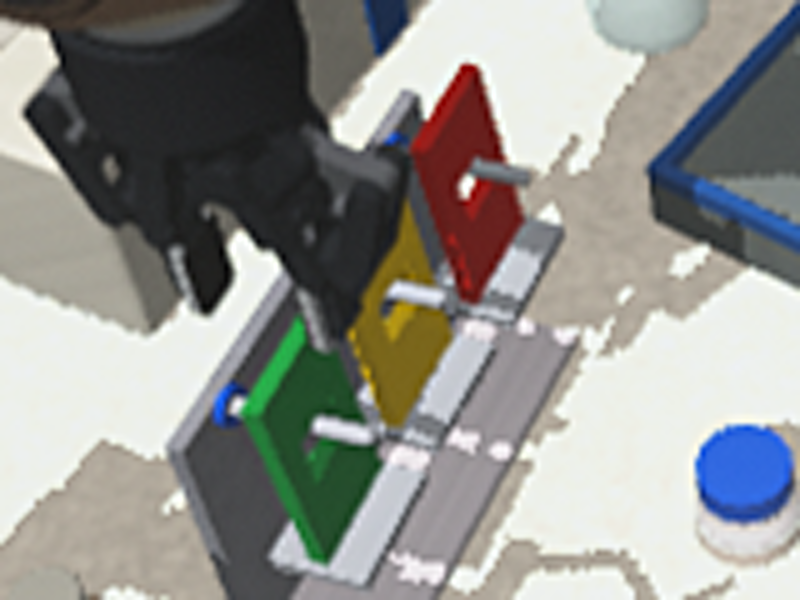

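All three gauges hang upright, and the carrier hasn't moved (side blob (295.8,424)). Next I go to the bail, staying clear of the fork.

>>> drive_tool(moves=[{"delta_rot": [0, 0, 0], "linear": [0.6, -4.9, 0], "grip": 0.6}, {"delta_rot": [0, 0, 0], "linear": [0.6, -4.9, 0], "grip": 0.6}, {"delta_rot": [0, 0, 0], "linear": [0.6, -4.9, 0], "grip": 0.6}, {"delta_rot": [0, 0, 0], "linear": [0.6, -4.9, 0], "grip": 0.6}, {"delta_rot": [0, 0, 6.2], "linear": [0.6, -4.9, 0], "grip": 0.6}, {"delta_rot": [0, 0, 0], "linear": [4.6, -0.4, 0], "grip": 0.6}, {"delta_rot": [0, 0, 0], "linear": [4.6, -0.4, 0], "grip": 0.6}, {"delta_rot": [0, 0, 0], "linear": [4.6, -0.4, 0], "grip": 0.6}])

```text
time_s: 29.65
tool_pos: [412.4, 288.0, 230.0]
ee_rot: [2.249, 2.193, 0.0]
force: [0.8, 0.6, 0.2]
grip_width: 50.9
```

>>> drive_tool(moves=[{"delta_rot": [0, 0, 0], "linear": [0, 0, 1.5], "grip": 0.6}, {"delta_rot": [0, 0, 0], "linear": [0, 0, 0], "grip": 0.6}])

```text
time_s: 29.9
tool_pos: [412.0, 286.1, 213.7]
ee_rot: [-2.248, -2.194, 0.004]
force: [-0.1, -0.3, 0.4]
grip_width: 51.4
```

```bash
python3 - <<'E'
from h import *
np.set_printoptions(suppress=True,precision=1)
go([412.2,288.5,120],88.5)
f=arm.grab_frame("wrist");cv2.imwrite("pics/w27.png",f["pixels"][:,:,::-1])
print(projw(f,[[412.2,288.5,130],[413.8,350,130],[410.5,226,130]]))
for b in blobs(f,"blue",40)[:3]: print(b[0],b[1],b[2])
ft=arm.grab_frame("top");crop(ft,"t27",90,70,250,190,5)
E
```

```text
t 29.9 tcp [412.  286.1 213.7] yaw 88.62 z [-0. -0. -1.] F [-0.1 -0.3  0.4] T [-0.1 -0.  -0. ] w 51.4
shift cm [0.2 0.  9.4] turn z 0.12
[[322.4 241.6]
 [322.6 140.5]
 [322.2 329.4]]
3537 [326.  237.5] ((325.6140441894531, 240.44869995117188), (19.823373794555664, 191.2138671875), 1.2319773435592651)
231 [448.6 423.4] ((449.0699462890625, 423.00994873046875), (14.000715255737305, 21.21320343017578), 8.130102157592773)
```

View pics/w27.png

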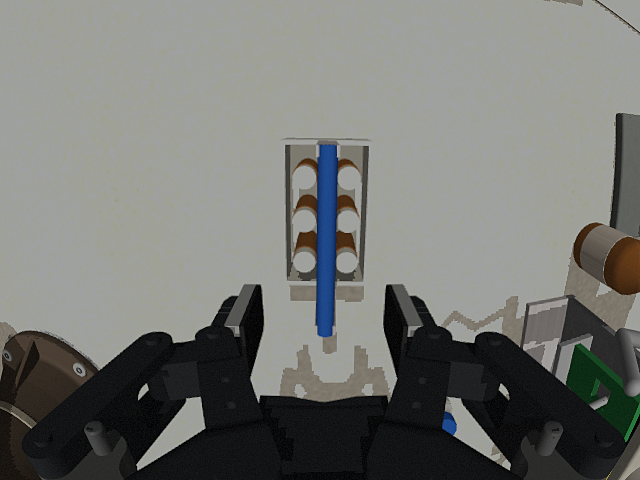

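The bail is in the wrist view at column 326, rows 145–336, so its middle is at about (414.5,285.5). The grasp is well centred.

>>> drive_tool(moves=[{"delta_rot": [0, 0, 0], "linear": [0, 0.25, 4], "grip": 0.6}, {"delta_rot": [0, 0, 0], "linear": [0, 0, 3.5], "grip": 0.6}, {"delta_rot": [0, 0, 0], "linear": [0, 0, 1.9], "grip": 0.6}, {"delta_rot": [0, 0, 0], "linear": [0, 0, 0], "grip": 0.3}, {"delta_rot": [0, 0, 0], "linear": [0, 0, 0], "grip": 0}, {"delta_rot": [0, 0, 0], "linear": [0, 0, 0], "grip": 0}, {"delta_rot": [0, 0, 0], "linear": [0, 0, 0], "grip": 0}, {"delta_rot": [0, 0, 0], "linear": [0, 0, 0], "grip": 0}], force=60)

```text
time_s: 31.0
tool_pos: [415.2, 286.5, 122.0]
ee_rot: [2.248, 2.194, 0.001]
force: [-2.9, -3.4, 7.5]
grip_width: 10.0
```

```bash
python3 - <<'E'
from h import *
np.set_printoptions(suppress=True,precision=1)
s,M=st()
f=arm.grab_frame("wrist");cv2.imwrite("pics/w28.png",f["pixels"][:,:,::-1])
for d in(45,50,55): print(d,projw(f,[s["tool_pos"]+M@np.array([d,0,-11]),s["tool_pos"]+M@np.array([d,0,70])]).tolist())
f=arm.grab_frame("side");crop(f,"s28",240,350,400,470,5)
E
```

```text
t 31.0 tcp [415.2 286.5 122. ] yaw 88.59 z [ 0.  0. -1.] F [-2.9 -3.4  7.5] T [-0.5  0.4 -0.1] w 10.0
45 [[320.61515850731945, 205.2673161219429], [321.7053843103381, 175.59994794860538]]
50 [[320.5961019012077, 190.78614873582922], [321.7012241241404, 166.64857367505832]]
55 [[320.5794411413177, 176.11373425507605], [321.6976219371396, 157.6533536671741]]
```

View pics/w28.png

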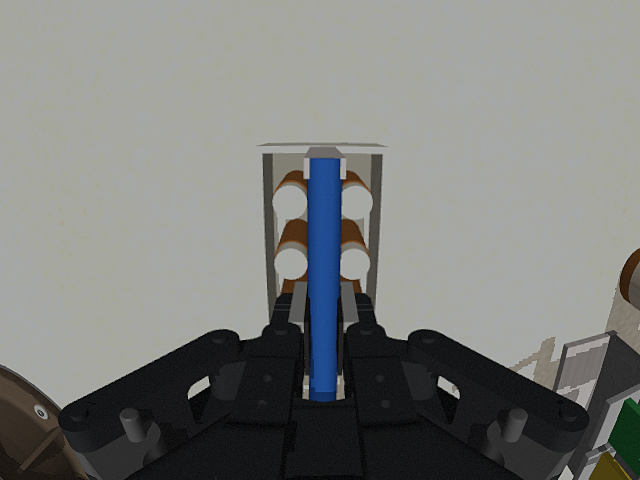

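View pics/s28.png

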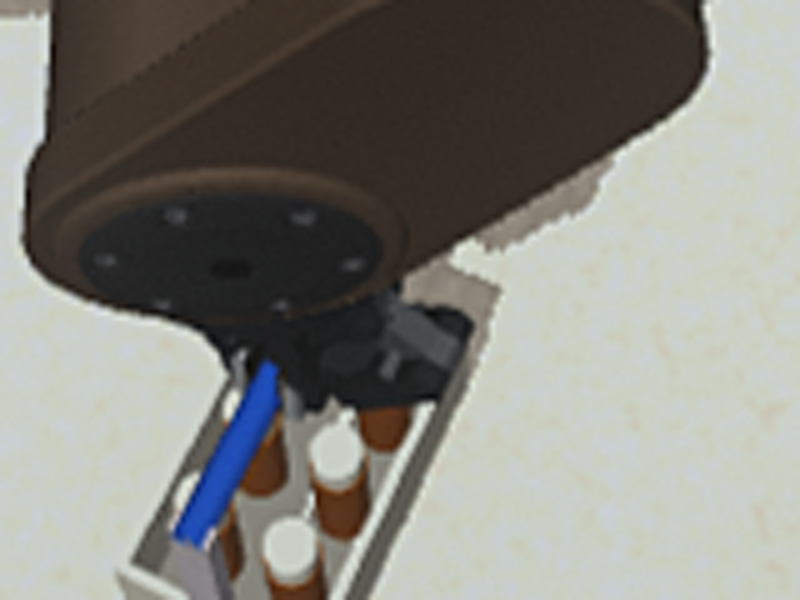

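The bail end at row 156 matches a grasp within 1 mm of the middle, and the opening is 10 mm. Before entering the fork I need the height of the vial caps.

```bash
python3 - <<'E'
from h import *
np.set_printoptions(suppress=True,precision=1)
ft=arm.grab_frame("top");fs=arm.grab_frame("side")
c2=lambda p:np.array(p)/3+[90,70]
c3=lambda p:np.array(p)/2+[30,210]
for a,b in(((230,690),(537,502)),((278,690),(555,465)),((322,690),(572,425))): print(tri(ft,c2(a),fs,c3(b)))
E
```

```text
(array([397. , 322.4,  65.3]), np.float64(3.005829689738709))
(array([396.3, 288. ,  61.8]), np.float64(2.4181980306160527))
(array([396.3, 253. ,  68.1]), np.float64(2.9351073216897277))
```

Caps stand about 65 mm above the carrier's underside. With the bail at z≈286 (TCP ≈278), both the bail and the caps clear the prongs by about 10 mm. I'll lift and stop short of the fork to look.

>>> drive_tool(moves=[{"delta_rot": [0, 0, 0], "linear": [0, 0, -1], "grip": 0}, {"delta_rot": [0, 0, 0], "linear": [0, 0, -3], "grip": 0}, {"delta_rot": [0, 0, 0], "linear": [0, 0, -4], "grip": 0}, {"delta_rot": [0, 0, 0], "linear": [0, 0, -4], "grip": 0}, {"delta_rot": [0, 0, 0], "linear": [0, 0, -3], "grip": 0}, {"delta_rot": [0, 0, 0], "linear": [0, 0, -1.2], "grip": 0}, {"delta_rot": [0, 0, 0], "linear": [1.1, 2, 0], "grip": 0}, {"delta_rot": [0, 0, -3.9], "linear": [1.1, 3, 0], "grip": 0}])

```text
time_s: 32.2
tool_pos: [465.7, 307.6, 282.8]
ee_rot: [-2.171, -2.271, 0.001]
force: [-0.0, -0.4, -3.5]
grip_width: 10.0
```

>>> drive_tool(moves=[{"delta_rot": [0, 0, 0], "linear": [0, 0, 0], "grip": 0}, {"delta_rot": [0, 0, 0], "linear": [0, 0, 0], "grip": 0}, {"delta_rot": [0, 0, 0], "linear": [0, 0, 0], "grip": 0}])

```text
time_s: 32.58
tool_pos: [465.2, 307.2, 282.8]
ee_rot: [-2.173, -2.269, 0.001]
force: [-0.8, 0.6, -4.6]
grip_width: 10.1
```

```bash
python3 - <<'E'
from h import *
np.set_printoptions(suppress=True,precision=1)
go([548.3,307.5,278],92.5)
fw=arm.grab_frame("wrist");cv2.imwrite("pics/w29.png",fw["pixels"][:,:,::-1])
fs=arm.grab_frame("side");crop(fs,"s29",40,250,360,480,2.5)
ft=arm.grab_frame("top");crop(ft,"t29",80,130,240,250,5)
y=np.array([-.0436,.999,0]);c=np.array([548.3,307.5,240])
print("wrist notch proj",projw(fw,[c+38*y,c-38*y]))
print("side",(proj(fs,[c+38*y,c-38*y])-[40,250])*2.5)
E
```

```text
t 32.58 tcp [465.2 307.2 282.8] yaw 92.47 z [-0. -0. -1.] F [-0.8  0.6 -4.6] T [ 0.  0. -0.] w 10.1
shift cm [-0.3  8.3  0.5] turn z -0.03
wrist notch proj [[481.8 205.3]
 [463.8 333.3]]
side [[379.9 362. ]
 [445.8 251.8]]
```

View pics/w29.png

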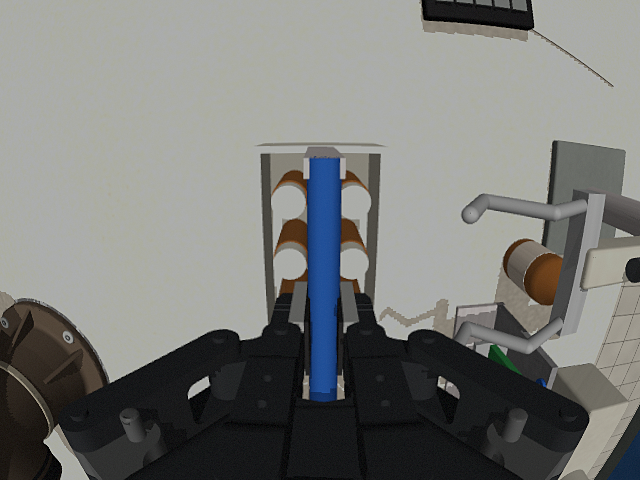

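View pics/s29.png

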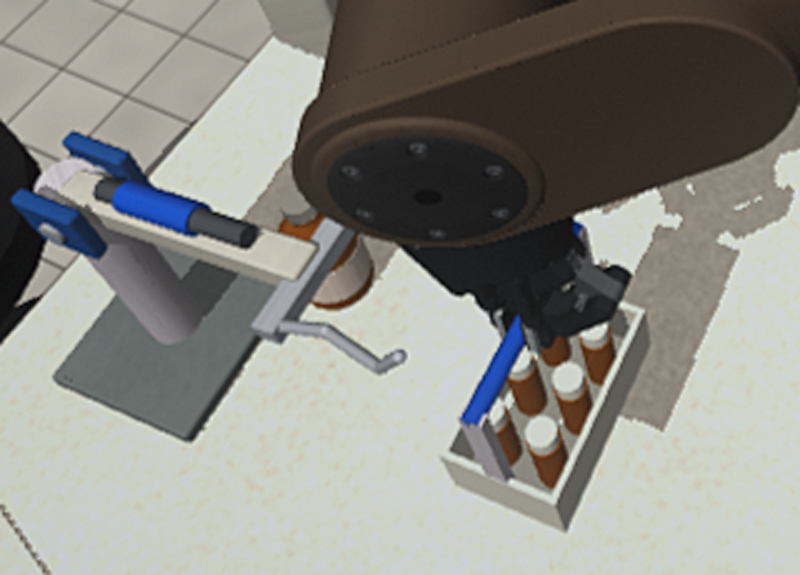

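View pics/t29.png

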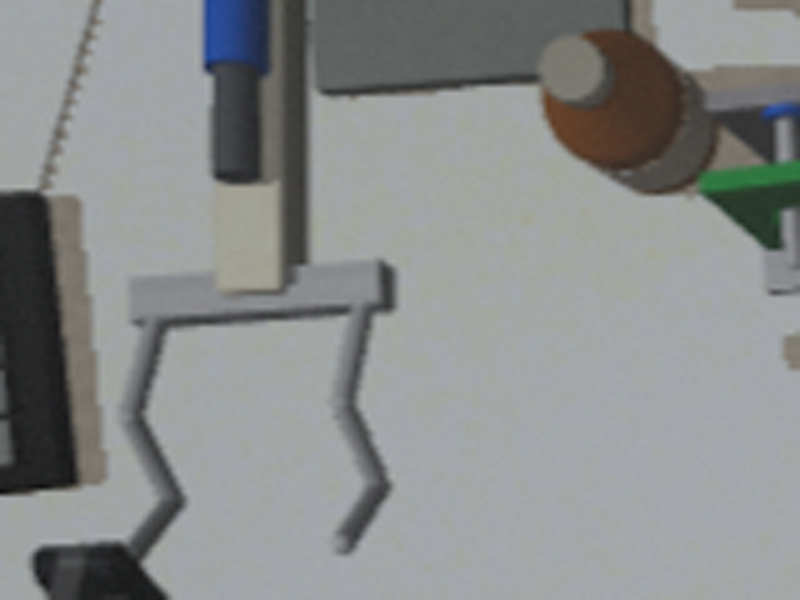

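Projected notches (side (380,362), wrist (482,205)) match the seen V bottoms. The carrier hangs level, weighing about 4.6 N. I'll lower 4 mm and move in above the notches.

>>> drive_tool(moves=[{"delta_rot": [0, 0, 0], "linear": [0, 0.8, 0.4], "grip": 0}, {"delta_rot": [0, 0, 0], "linear": [-0.15, 1.4, 0], "grip": 0}, {"delta_rot": [0, 0, 0], "linear": [0, 1.6, 0], "grip": 0}, {"delta_rot": [0, 0, 0], "linear": [0, 1.6, 0], "grip": 0}, {"delta_rot": [0, 0, 0], "linear": [0, 1.4, 0], "grip": 0}, {"delta_rot": [0, 0, 0], "linear": [0, 1, 0], "grip": 0}, {"delta_rot": [0, 0, 0], "linear": [0, 0.5, 0], "grip": 0}, {"delta_rot": [0, 0, 0], "linear": [0, 0, 0], "grip": 0}])

```text
time_s: 33.72
tool_pos: [548.8, 309.5, 278.9]
ee_rot: [-2.173, -2.269, 0.0]
force: [-0.5, 0.1, -4.1]
grip_width: 10.0
```

```bash
python3 - <<'E'
from h import *
np.set_printoptions(suppress=True,precision=1)
go([548.5,309.3,244],92.5)
fw=arm.grab_frame("wrist");cv2.imwrite("pics/w30.png",fw["pixels"][:,:,::-1])
fs=arm.grab_frame("side");crop(fs,"s30",90,270,290,420,4)
E
```

```text
t 33.73 tcp [548.8 309.5 278.9] yaw 92.48 z [-0. -0. -1.] F [-0.5  0.1 -4.1] T [-0.  0. -0.] w 10.0
shift cm [-0.  -0.   3.5] turn z -0.02
```

View pics/w30.png

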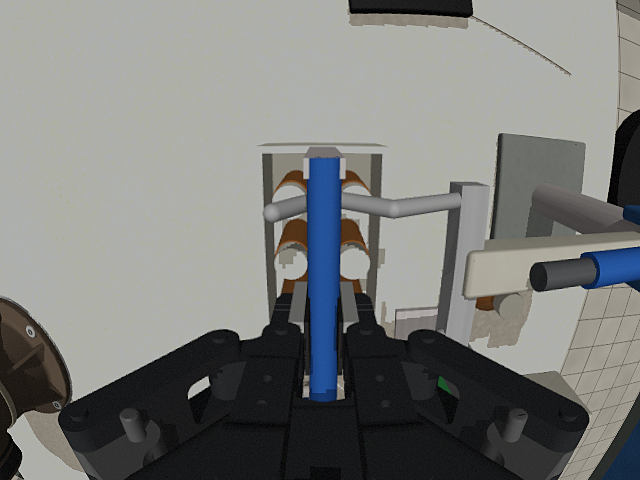

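View pics/s30.png

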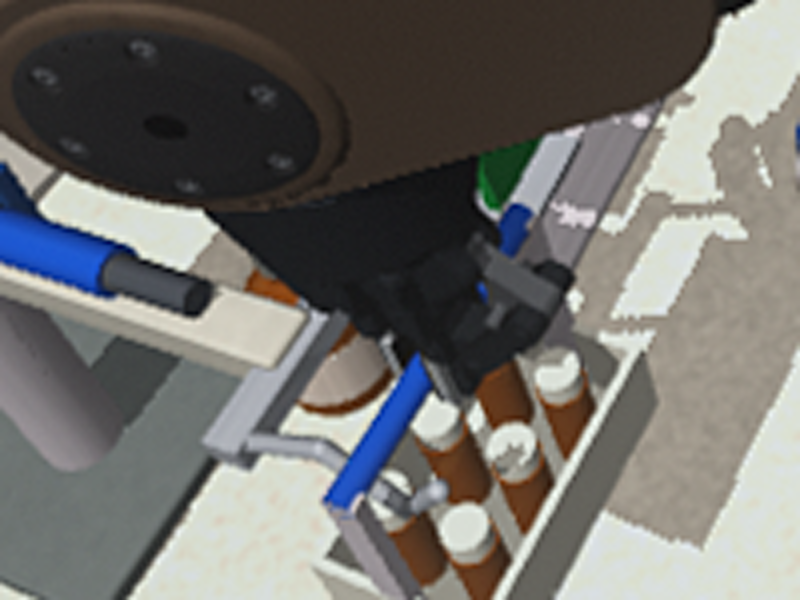

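```bash
python3 - <<'E'
from h import *
np.set_printoptions(suppress=True,precision=1)
fw=arm.grab_frame("wrist")
P=w2plane(fw,[(272,213),(394,209)],267);print(P,np.linalg.norm(P[0]-P[1]),P.mean(0))
P=w2plane(fw,[(324,160)],287);print(P)
st()
E
```

```text
[[526.8 345.6 267. ]
 [576.5 349.5 267. ]] 49.91604306988371 [551.6 347.6 267. ]
[[546.9 369.6 287. ]]
t 33.88 tcp [548.4 309.5 279.2] yaw 92.5 z [-0. -0. -1.] F [-0.5  0.2 -3.9] T [ 0.  0. -0.] w 10.1
```

Lip spacing comes out at 49.9 mm, and the notch centre is about 1.5–3 mm further in x. I'll lower to the notch with a small +x correction.

>>> drive_tool(moves=[{"delta_rot": [0, 0, 0], "linear": [0, 0.2, 0.6], "grip": 0}, {"delta_rot": [0, 0, 0], "linear": [0, 0, 0.8], "grip": 0}, {"delta_rot": [0, 0, 0], "linear": [0, 0, 0.8], "grip": 0}, {"delta_rot": [0, 0, 0], "linear": [0, 0, 0.6], "grip": 0}, {"delta_rot": [0, 0, 0], "linear": [0, 0, 0.4], "grip": 0}, {"delta_rot": [0, 0, 0], "linear": [0, 0, 0], "grip": 0}])

```text
time_s: 34.62
tool_pos: [550.7, 309.6, 246.8]
ee_rot: [-2.173, -2.269, 0.001]
force: [0.3, -0.0, -3.3]
grip_width: 10.1
```

```bash
python3 - <<'E'
from h import *
st()
fw=arm.grab_frame("wrist");cv2.imwrite("pics/w31.png",fw["pixels"][:,:,::-1])
fs=arm.grab_frame("side");crop(fs,"s31",90,270,290,420,4)
E
```

```text
t 34.62 tcp [550.7 309.6 246.8] yaw 92.48 z [-0. -0. -1.] F [ 0.3 -0.  -3.3] T [-0.02 -0.01 -0.01] w 10.1
```

View pics/w31.png

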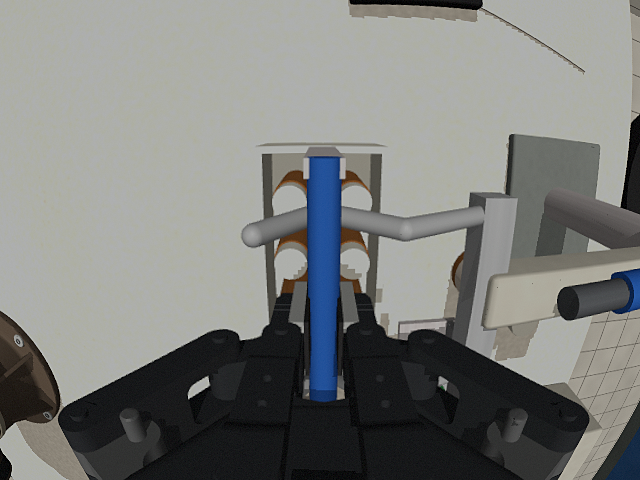

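View pics/s31.png

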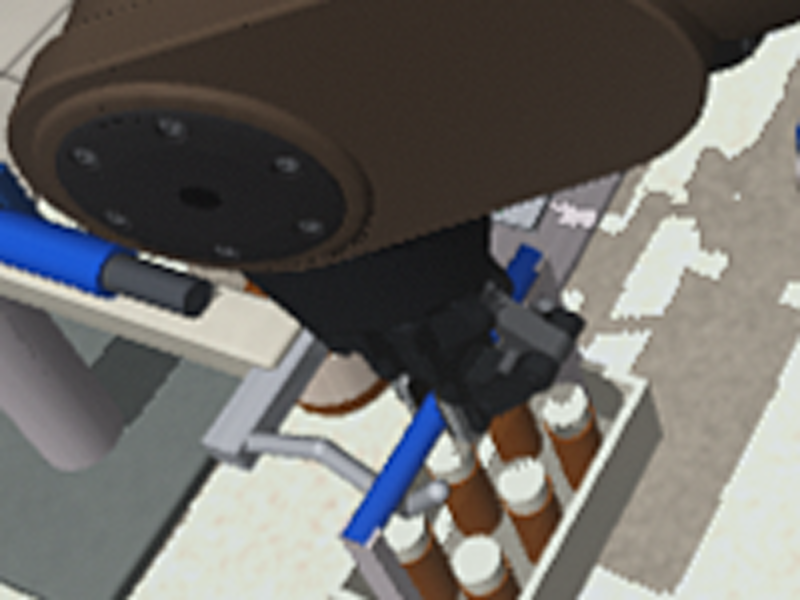

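The bail sits inside both notches (tip at (252,234), back lip at (407,228)) and is just about to touch. I'll keep lowering slowly.

>>> drive_tool(moves=[{"delta_rot": [0, 0, 0], "linear": [0, 0, 0.4], "grip": 0}, {"delta_rot": [0, 0, 0], "linear": [0, 0, 0.4], "grip": 0}, {"delta_rot": [0, 0, 0], "linear": [0, 0, 0.4], "grip": 0}, {"delta_rot": [0, 0, 0], "linear": [0, 0, 0.4], "grip": 0}, {"delta_rot": [0, 0, 0], "linear": [0, 0, 0], "grip": 0}])

```text
time_s: 35.35
tool_pos: [550.5, 309.5, 230.6]
ee_rot: [-2.172, -2.269, 0.002]
force: [-2.2, 0.1, -3.6]
grip_width: 9.7
```

```bash
python3 - <<'E'
from h import *
st()
fs=arm.grab_frame("side");crop(fs,"s32",90,270,290,420,4)
E
```

```text
t 35.35 tcp [550.5 309.5 230.6] yaw 92.49 z [-0.001 -0.    -1.   ] F [-2.2  0.1 -3.6] T [-0.03  0.44  0.06] w 9.7
```

View pics/s32.png

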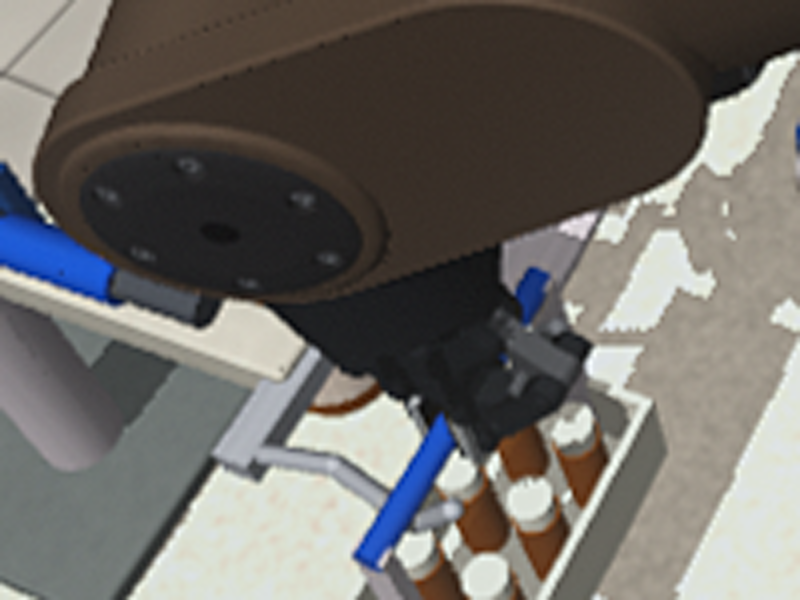

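The fork is sinking with the bail, and a −2 N x-force shows the bail bearing on the rear slope. I'll continue with a slight −x shift to follow the arc.

>>> drive_tool(moves=[{"delta_rot": [0, 0, 0], "linear": [0, -0.05, 0.4], "grip": 0}, {"delta_rot": [0, 0, 0], "linear": [0, -0.05, 0.4], "grip": 0}, {"delta_rot": [0, 0, 0], "linear": [0, -0.05, 0.4], "grip": 0}, {"delta_rot": [0, 0, 0], "linear": [0, -0.05, 0.4], "grip": 0}, {"delta_rot": [0, 0, 0], "linear": [0, 0, 0.4], "grip": 0}, {"delta_rot": [0, 0, 0], "linear": [0, 0, 0], "grip": 0}])

```text
time_s: 36.15
tool_pos: [549.0, 309.5, 210.8]
ee_rot: [2.172, 2.269, 0.0]
force: [2.3, 0.9, -1.9]
grip_width: 9.9
```

```bash
python3 - <<'E'
from h import *
st()
fs=arm.grab_frame("side");crop(fs,"s33",90,270,290,420,4)
fw=arm.grab_frame("wrist");cv2.imwrite("pics/w33.png",fw["pixels"][:,:,::-1])
E
```

```text
t 36.15 tcp [549.  309.5 210.8] yaw 92.49 z [ 0. -0. -1.] F [ 2.3  0.9 -1.9] T [ 0.07 -0.36  0.1 ] w 9.9
```

View pics/w33.png

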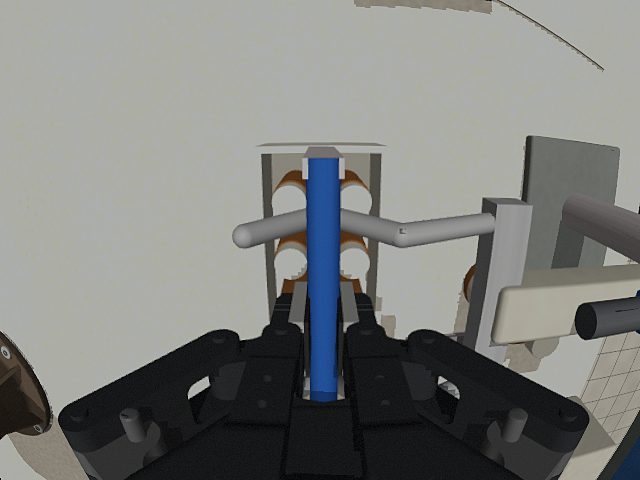

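>>> drive_tool(moves=[{"delta_rot": [0, 0, 0], "linear": [0, 0.05, 0.4], "grip": 0}, {"delta_rot": [0, 0, 0], "linear": [0, 0.05, 0.4], "grip": 0}, {"delta_rot": [0, 0, 0], "linear": [0, 0, 0.4], "grip": 0}, {"delta_rot": [0, 0, 0], "linear": [0, 0, 0.3], "grip": 0}, {"delta_rot": [0, 0, 0], "linear": [0, 0, 0.3], "grip": 0}, {"delta_rot": [0, 0, 0], "linear": [0, 0, 0], "grip": 0}, {"delta_rot": [0, 0, 0], "linear": [0, 0, 0], "grip": 0}])

```text
time_s: 37.12
tool_pos: [549.7, 309.5, 193.1]
ee_rot: [-2.173, -2.269, 0.0]
force: [-3.6, 0.2, -1.6]
grip_width: 9.6
```

```bash
python3 - <<'E'
from h import *
st()
E
```

```text
t 37.12 tcp [549.7 309.5 193.1] yaw 92.48 z [-0. -0. -1.] F [-3.6  0.2 -1.6] T [ 0.07  0.48 -0.  ] w 9.6
```

>>> drive_tool(moves=[{"delta_rot": [0, 0, 0], "linear": [0, -0.05, 0.3], "grip": 0}, {"delta_rot": [0, 0, 0], "linear": [0, 0, 0.3], "grip": 0}, {"delta_rot": [0, 0, 0], "linear": [0, 0, 0], "grip": 0}, {"delta_rot": [0, 0, 0], "linear": [0, 0, 0], "grip": 0}])

```text
time_s: 37.62
tool_pos: [549.8, 309.6, 187.3]
ee_rot: [2.172, 2.269, 0.002]
force: [3.2, 1.0, 1.0]
grip_width: 9.7
```

```bash
python3 - <<'E'
from h import *
st()
fs=arm.grab_frame("side");crop(fs,"s34",60,270,300,450,3.3)
fw=arm.grab_frame("wrist");cv2.imwrite("pics/w34.png",fw["pixels"][:,:,::-1])
E
```

```text
t 37.62 tcp [549.8 309.6 187.3] yaw 92.48 z [ 0.001  0.    -1.   ] F [3.2 1.  1. ] T [ 0.03 -0.54  0.19] w 9.7
```

View pics/w34.png

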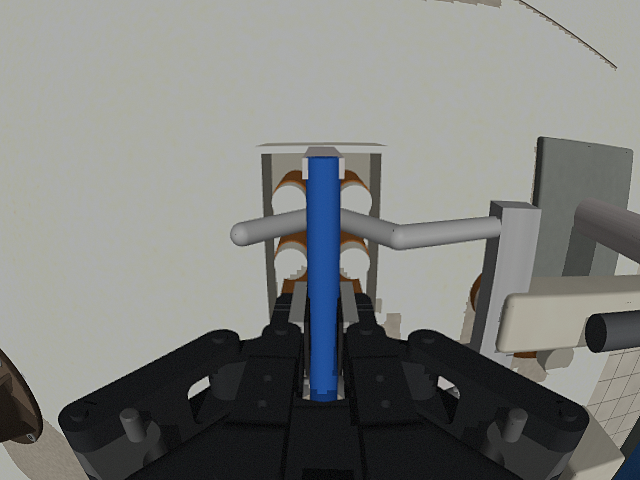

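View pics/s34.png

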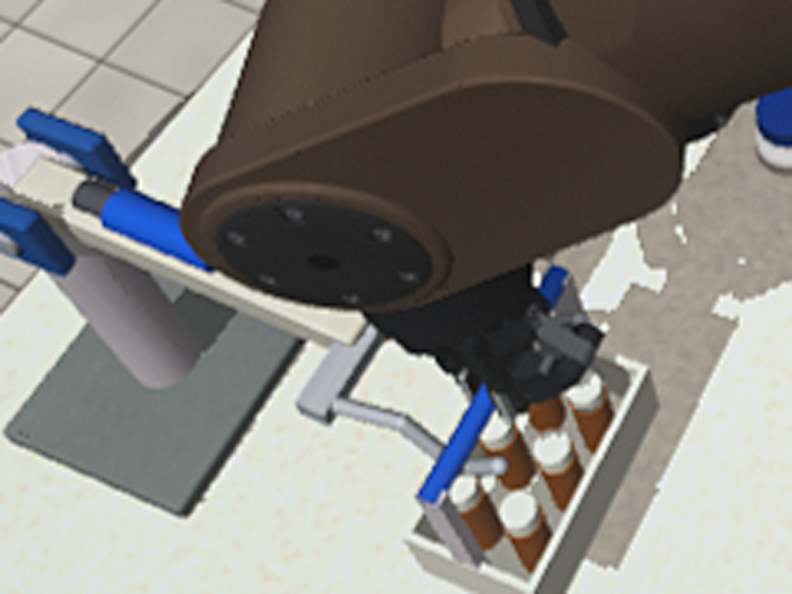

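```bash
python3 - <<'E'
from h import *
F=[]
for i in range(10):
    arm.grab_frame("top");s=arm.sense();F.append([*s["force"],s["wrist_torque"][1],s["tool_pos"][2]])
print(np.round(F,2));print(np.mean(F,0).round(2))
E
```

```text
[[ 5.2600e+00  4.7000e-01  3.7000e-01 -7.1000e-01  1.8727e+02]
 [ 5.0700e+00 -1.0000e-02  1.2900e+00 -7.8000e-01  1.8730e+02]
 [ 5.1000e+00  5.6000e-01  9.0000e-02 -8.0000e-01  1.8729e+02]
 [ 6.1100e+00 -7.0000e-01  1.3900e+00 -8.7000e-01  1.8727e+02]
 [ 5.0200e+00  4.7000e-01  9.1000e-01 -8.6000e-01  1.8725e+02]
 [ 6.1300e+00  8.8000e-01  1.9100e+00 -8.7000e-01  1.8727e+02]
 [ 5.0000e+00  6.2000e-01  5.5000e-01 -8.6000e-01  1.8723e+02]
 [ 5.1900e+00  6.2000e-01  1.2800e+00 -8.4000e-01  1.8727e+02]
 [ 4.3600e+00  5.3000e-01  9.0000e-01 -9.2000e-01  1.8726e+02]
 [ 6.2700e+00  8.8000e-01  8.0000e-01 -8.9000e-01  1.8727e+02]]
[  5.35   0.43   0.95  -0.84 187.27]
```

The average shows +5.4 N in x (bail bearing on the front slope) and about +1 N in z. I'll shift +1.5 mm in x and average again.

>>> drive_tool(moves=[{"delta_rot": [0, 0, 0], "linear": [0, 0.1, 0], "grip": 0}, {"delta_rot": [0, 0, 0], "linear": [0, 0.05, 0], "grip": 0}, {"delta_rot": [0, 0, 0], "linear": [0, 0, 0], "grip": 0}, {"delta_rot": [0, 0, 0], "linear": [0, 0, 0], "grip": 0}, {"delta_rot": [0, 0, 0], "linear": [0, 0, 0], "grip": 0}])

```text
time_s: 38.85
tool_pos: [550.0, 309.5, 186.7]
ee_rot: [-2.172, -2.268, 0.003]
force: [-5.9, 0.8, -0.2]
grip_width: 10.3
```

```bash
python3 - <<'E'
from h import *
F=[]
for i in range(10):
    arm.grab_frame("top");s=arm.sense();F.append([*s["force"],s["wrist_torque"][1],*s["tool_pos"]])
print(np.mean(F,0).round(2),np.mean(F[:3],0).round(1),np.mean(F[-3:],0).round(1))
E
```

```text
[-5.2600e+00  5.5000e-01 -4.0000e-02  8.6000e-01  5.5005e+02  3.0952e+02
  1.8675e+02] [-5.700e+00  2.000e-01  2.000e-01  9.000e-01  5.500e+02  3.095e+02
  1.868e+02] [-5.300e+00  7.000e-01  1.000e-01  9.000e-01  5.501e+02  3.095e+02
  1.867e+02]
```

The bail is seated, since x stiffness now resists both ways. Backing off 0.8 mm for neutral, then hold to let the arm rest.

>>> drive_tool(moves=[{"delta_rot": [0, 0, 0], "linear": [0, -0.08, 0], "grip": 0}, {"delta_rot": [0, 0, 0], "linear": [0, 0, 0], "grip": 0}, {"delta_rot": [0, 0, 0], "linear": [0, 0, 0], "grip": 0}, {"delta_rot": [0, 0, 0], "linear": [0, 0, 0], "grip": 0}, {"delta_rot": [0, 0, 0], "linear": [0, 0, 0], "grip": 0}, {"delta_rot": [0, 0, 0], "linear": [0, 0, 0], "grip": 0}])

```text
time_s: 40.1
tool_pos: [550.0, 309.5, 187.0]
ee_rot: [2.173, 2.269, -0.0]
force: [-3.5, 1.0, -0.2]
grip_width: 9.7
```

```bash
python3 - <<'E'
from h import *
F=[]
for i in range(8):
    arm.grab_frame("top");s=arm.sense();F.append([*s["force"],s["wrist_torque"][1],*s["tool_pos"]])
print(np.mean(F,0).round(2))
fs=arm.grab_frame("side");crop(fs,"s35",60,270,300,450,3.3)
fw=arm.grab_frame("wrist");cv2.imwrite("pics/w35.png",fw["pixels"][:,:,::-1])
E
```

```text
[-3.2100e+00  6.2000e-01  1.3000e-01  5.3000e-01  5.4997e+02  3.0954e+02
  1.8704e+02]
```

View pics/w35.png

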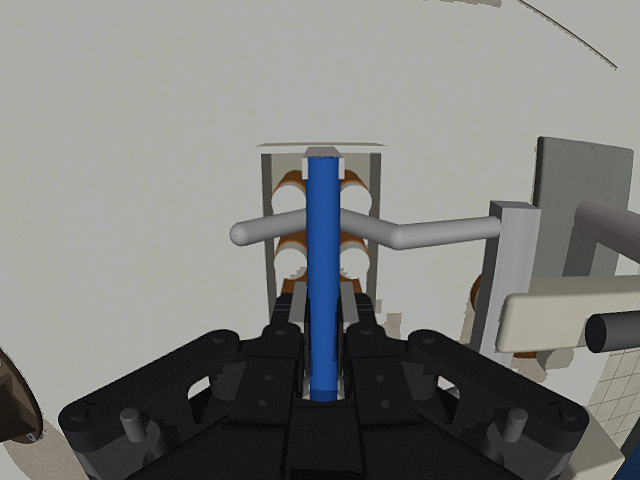

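View pics/s35.png

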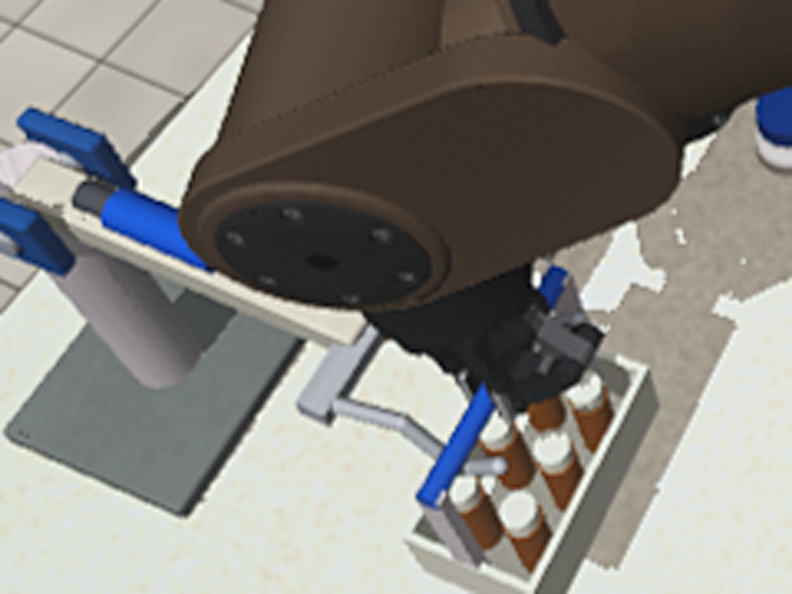

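Force is now balanced in z (≈0.1 N) with the seat at about 195 mm, i.e. about 57 mm of sink, which agrees with 4.5 N of weight on the spring. I'll relax the x force a little more, soften the grip, then let go.

>>> drive_tool(moves=[{"delta_rot": [0, 0, 0], "linear": [0, -0.04, 0], "grip": 0}, {"delta_rot": [0, 0, 0], "linear": [0, 0, 0], "grip": 0}, {"delta_rot": [0, 0, 0], "linear": [0, 0, 0], "grip": 0}, {"delta_rot": [0, 0, 0], "linear": [0, 0, 0], "grip": 0}], force=20)

```text
time_s: 41.1
tool_pos: [549.9, 309.5, 187.2]
ee_rot: [2.173, 2.269, 0.001]
force: [0.3, 0.1, 1.2]
grip_width: 9.8
```

```bash
python3 - <<'E'
from h import *
F=[]
for i in range(6):
    arm.grab_frame("top");s=arm.sense();F.append([*s["force"],s["wrist_torque"][1],*s["tool_pos"]])
print(np.mean(F,0).round(2))
E
```

```text
[ 1.0700e+00  7.4000e-01  3.9000e-01 -1.6000e-01  5.4984e+02  3.0954e+02
  1.8716e+02]
```

Balanced. Release and rise slowly.

>>> drive_tool(moves=[{"delta_rot": [0, 0, 0], "linear": [0, 0, 0], "grip": 0.14}, {"delta_rot": [0, 0, 0], "linear": [0, 0, 0], "grip": 0.18}, {"delta_rot": [0, 0, 0], "linear": [0, 0, 0], "grip": 0.25}, {"delta_rot": [0, 0, 0], "linear": [0, 0, 0], "grip": 0.4}, {"delta_rot": [0, 0, 0], "linear": [0, 0, 0], "grip": 0.5}, {"delta_rot": [0, 0, 0], "linear": [0, 0, 0], "grip": 0.5}])

```text
time_s: 42.15
tool_pos: [549.6, 309.5, 187.1]
ee_rot: [2.173, 2.269, -0.0]
force: [0.3, 0.7, -0.2]
grip_width: 42.6
```

```bash
python3 - <<'E'
from h import *
st()
fw=arm.grab_frame("wrist");cv2.imwrite("pics/w36.png",fw["pixels"][:,:,::-1])
E
```

```text
t 42.15 tcp [549.6 309.5 187.1] yaw 92.48 z [ 0. -0. -1.] F [ 0.3  0.7 -0.2] T [ 0.01  0.02 -0.05] w 42.6
```

View pics/w36.png

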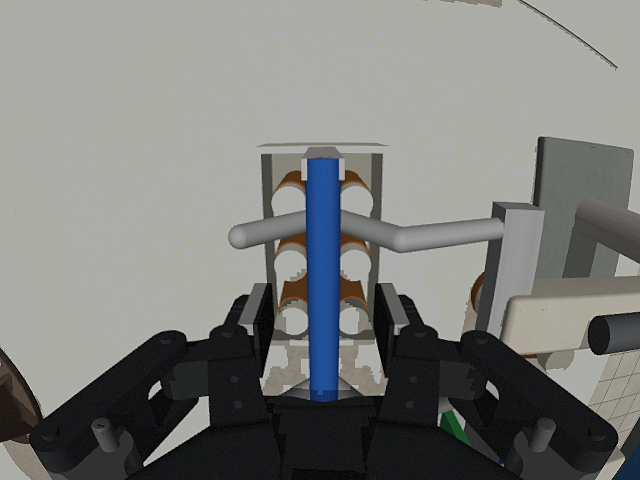

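The carrier stays hanging level with the bail in the notch. Now I'll rise straight up, back off and make the final checks.

>>> drive_tool(moves=[{"delta_rot": [0, 0, 0], "linear": [0, 0, -1], "grip": 0.5}, {"delta_rot": [0, 0, 0], "linear": [0, 0, -3], "grip": 0.5}, {"delta_rot": [0, 0, 0], "linear": [0, 0, -4], "grip": 0.5}, {"delta_rot": [0, 0, 0], "linear": [0, 0, -4], "grip": 0.5}, {"delta_rot": [0, 0, 0], "linear": [0, -3, -2], "grip": 0.5}, {"delta_rot": [0, 0, 0], "linear": [-3, -5, 0], "grip": 0.5}, {"delta_rot": [0, 0, 0], "linear": [-5, -2, 0], "grip": 0.5}, {"delta_rot": [0, 0, 0], "linear": [-5, -1, 0], "grip": 0.5}])

```text
time_s: 43.2
tool_pos: [444.0, 173.9, 328.1]
ee_rot: [2.17, 2.27, 0.002]
force: [1.1, -0.3, 0.3]
grip_width: 42.9
```

>>> drive_tool(moves=[{"delta_rot": [0, 0, 0], "linear": [-6, 0, 0], "grip": 0.5}, {"delta_rot": [0, 0, 0], "linear": [-6, 0, 0], "grip": 0.5}, {"delta_rot": [0, 0, 0], "linear": [-6, 0, 0], "grip": 0.5}, {"delta_rot": [0, 0, 0], "linear": [-6, 0, 0], "grip": 0.5}, {"delta_rot": [0, 0, 0], "linear": [-6, 0, 0], "grip": 0.5}, {"delta_rot": [0, 0, 0], "linear": [0, 0, 0], "grip": 0.5}, {"delta_rot": [0, 0, 0], "linear": [0, 0, 0], "grip": 0.5}])

```text
time_s: 44.08
tool_pos: [458.1, -124.6, 327.5]
ee_rot: [2.174, 2.268, 0.0]
force: [0.5, -0.4, -0.0]
grip_width: 42.8
```

```bash
python3 - <<'E'
from h import *
st()
for n in("top","side","wrist"):
    f=arm.grab_frame(n);cv2.imwrite(f"pics/{n}40.png",f["pixels"][:,:,::-1])
    if n=="side":crop(f,"s40",40,250,360,480,2.5)
E
```

```text
t 44.08 tcp [ 458.1 -124.6  327.5] yaw 92.44 z [ 0. -0. -1.] F [ 0.5 -0.4 -0. ] T [ 0.01 -0.   -0.01] w 42.8
```

View pics/s40.png

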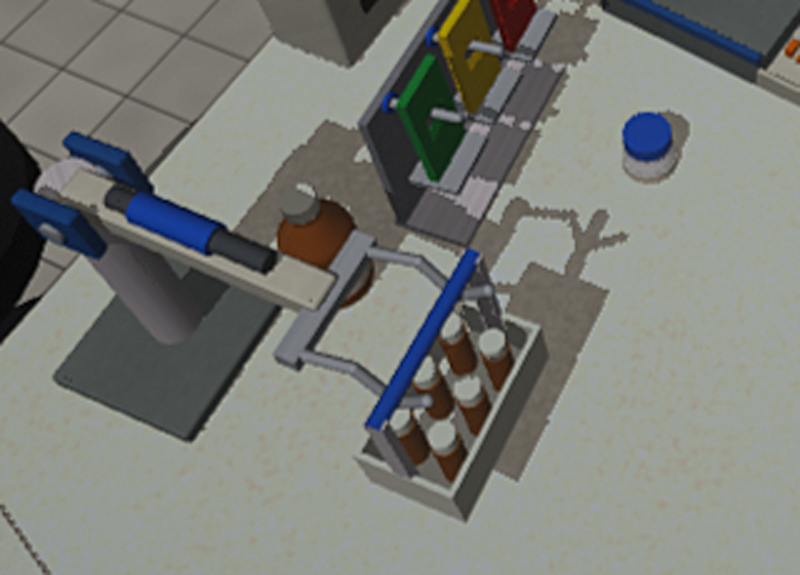

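View pics/top40.png

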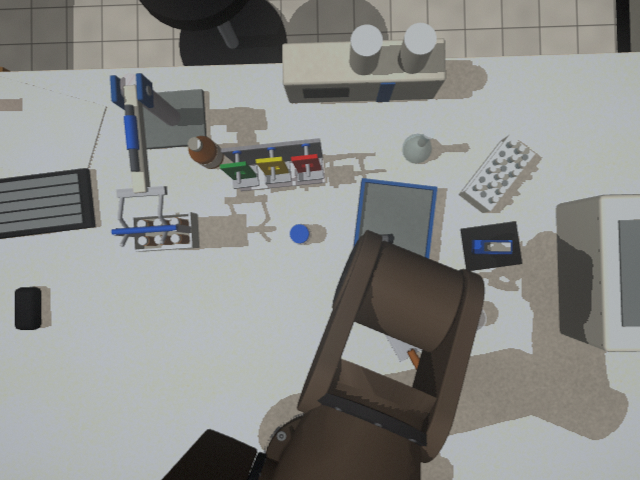

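View pics/side40.png

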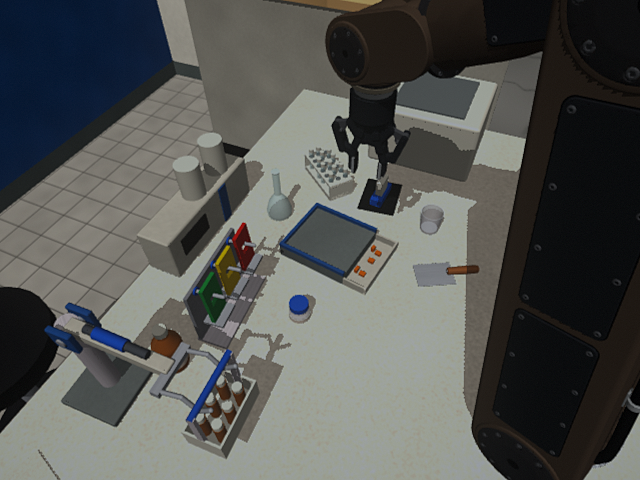

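Side view: the carrier hangs level from both prongs at (220,385), and the gauges hang at (208,297), (227,270) and (243,248). Five chips are in the trough and the scraper is on its pad at (380,195). Now the numeric checks.

```bash
python3 - <<'E'
from h import *
np.set_printoptions(suppress=True,precision=1)
ft=arm.grab_frame("top");fs=arm.grab_frame("side")
print("pre top blue",[(b[0],b[1].round(1).tolist(),[round(float(v),1) for v in b[2][1]]) for b in blobs(ft,"blue")][:6])
bt=min(blobs(ft,"blue"),key=lambda b:np.hypot(*(b[1]-[145,231])));bs=min(blobs(fs,"blue"),key=lambda b:np.hypot(*(b[1]-[213,385])))
print("bail",tri(ft,bt[2][0],fs,bs[2][0]),bt[2],bs[1])
for c in("red","yellow","green"):
    a=blobs(ft,c)[0];p=px2plane(ft,a[1],190)[0];q=p[:2]-[703.8,71.4];print(c,a[1],p[:2],"stand frame",q@[.9966,.083],q@[-.083,.9966])
for b in blobs(fs,"orange",6):
    p=px2plane(fs,b[1],9)[0];q=p[:2]-[562,-187];print("chip",q@[.99,-.141],q@[.141,.99])
b=min(blobs(ft,"blue"),key=lambda b:np.hypot(*(b[1]-[490,246])));print(px2plane(ft,b[2][0],22),b[2])
crop(ft,"t41",440,200,540,290,7);crop(ft,"t42",90,130,250,270,5)
E
```

```text
pre top blue [(np.int32(622), [399.1, 206.4], [75.4, 70.8]), (np.int32(382), [130.6, 131.5], [33.7, 11.5]), (np.int32(354), [144.1, 229.3], [5.8, 63.4]), (np.int32(285), [487.1, 246.4], [40.0, 13.0]), (np.int32(272), [299.0, 233.4], [17.0, 18.0]), (np.int32(133), [139.2, 86.8], [25.2, 5.2])]
bail (array([548.6, 311.8, 201. ]), np.float64(1.1477674773688458)) ((143.5203094482422, 229.2842559814453), (5.771010875701904, 63.409873962402344), 85.91438293457031) [208.9 385.9]
red [303.6 157.1] [681.9   4.6] stand frame -27.389401852176448 -64.7359094790447
yellow [268.5 160. ] [678.   72.3] stand frame -25.649599468606304 3.0736304224366324
green [232.6 164.9] [670.4 141.9] stand frame -27.446053419921956 72.99973620519997
chip -115.13972436640245 -11.546021852643623
chip -116.01689832660948 35.72584317999478
chip -117.85479496568284 -40.977254251214866
chip -97.58971105908898 30.06145827185051
chip -99.35098071125947 -51.43054953755622
[[ 503.1 -407.5   22. ]] ((492.0, 246.5), (40.0, 13.0), 0.0)
```

View pics/t41.png

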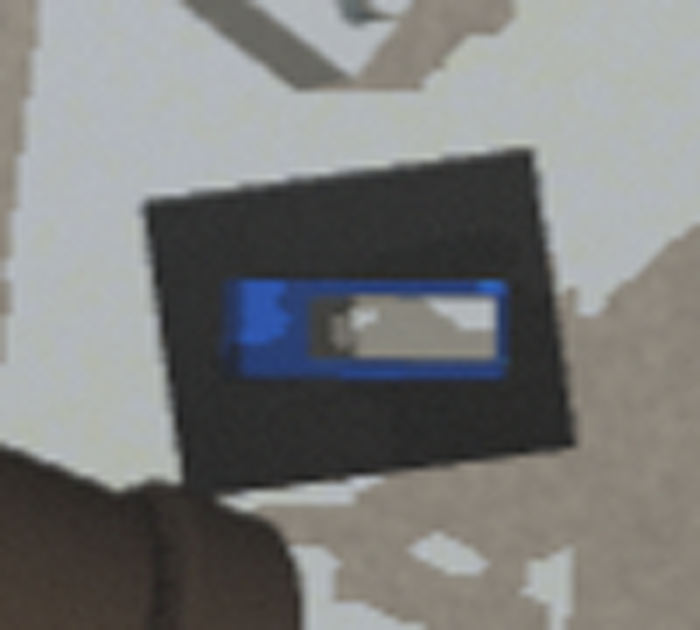

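View pics/t42.png

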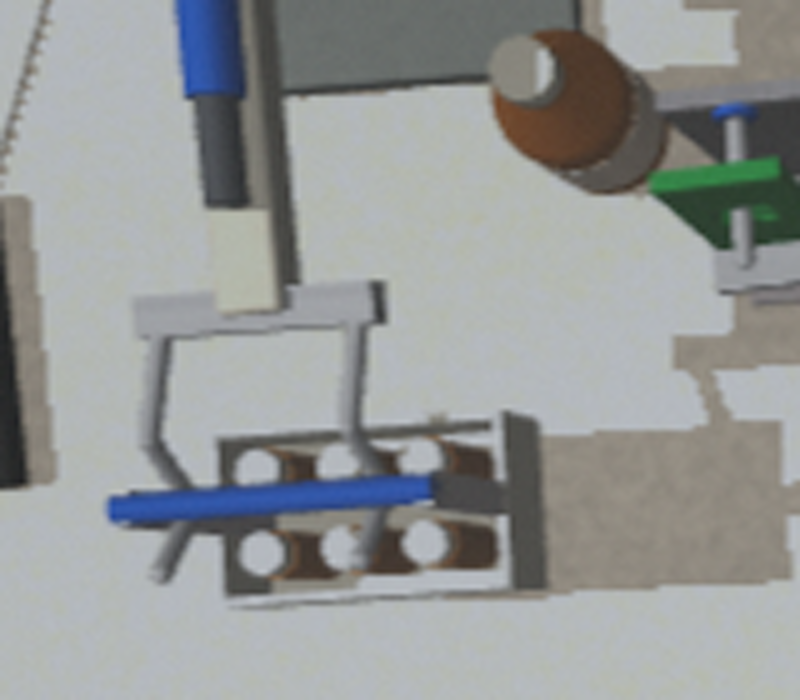

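All checks pass, so I'm handing in.

```bash
python3 - <<'E'
from workcell import arm
print(arm.finish_job())
E
```

```text
the job is handed in; nothing more can be done
None
```

The job is done and handed in at about 45 s of the 200 s; no verdict was reported.

- **Chips:** Two passes with the scraper swept all five chips into the trough. The last check put them at deck x −98 to −118 mm, all on the trough floor.
- **Scraper:** It stands upright on its pad, about 5 mm from the middle.
- **Gauges:** Red, yellow and green each hang on their own peg. The green one had been knocked about 26 mm aside before I reached it, so I remeasured it before gripping. Red's eye read about 5 mm off its peg's centre line, inside the 12 mm limit; yellow and green read about 3 mm off.
- **Carrier:** I lowered it onto both prongs and held it until the vertical force was close to zero, then released it. It did not move on release. The bail's last measured height was about 201 mm, so the fork had sunk about 51 mm. The tool's own readings gave 57 mm; both are well past 32 mm.
- **Other things:** No bystander had visibly moved in the last pictures. The gripper was left raised and clear of everything.

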